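# Clear the filter stand

## Robot

A 7-joint arm with a two-finger parallel gripper is mounted at the origin on the work surface. World frame = base frame: x ahead of the robot, y to its left, z up, the work surface at z = 0. Lengths are in mm, angles in rad, forces in N, time in s.
With the tool pointing down it reaches from about 400 to 875 mm from the base axis. Payload 4.4 kg.
Tool frame: the origin (TCP) lies on the centre line of the jaws, within the pads' length; the fingertips stand 14 mm ahead of it and the grasp point (between the pads) lies 5 mm behind it (tips_ahead is the distance from the TCP to the fingertips, in mm); z points along the fingers, y is the line along which they close (so a half turn about z gives the same grasp; the last joint's range is limited). The gripper opens to 85 mm and grips with 20 to 120 N. Pads are 22 mm wide; open, the fingers measure 114 mm over their backs; the gripper's body (76 mm by 85 mm) begins 54 mm behind the grasp point. The pads swing forward as they close: fully open they stand 13 mm farther back than shut.
Start: joints at [1.242, 0.628, 0.038, 1.517, -0.027, 0.996, -0.02], TCP at [168.888, -627.69, 220.413] pointing down, gripper open.
Joint ranges: [-3.06, 3.06], [-0.37, 2.12], [-1.25, 1.32], [0.18, 2.47], [-1.1, 4.24], [0.23, 1.98], [-2.94, 2.94]. Speed limits (rad/s): [2.57, 2.57, 3.14, 3.14, 3.14, 3.14, 3.14].

## Interface

Orientations are given as [roll, pitch, yaw] about the fixed x, y, z axes, in that order (R = Rz(yaw) Ry(pitch) Rx(roll)).
In Python, from cell import * gives the robot as it stands.
- The arm moves only by the tool move_arm, never from a script. Its argument "rows" is text: rows parted by semicolons, each of 7 numbers parted by spaces: the shift along the tool's x, y, z scaled (see below), then the turn, a rotation vector about the tool's x, y, z scaled (see below), then the closure, from -1 (fully open) to 1 (shut). A call has 1 to 12 rows; each row is the pose to reach, as a shift and turn from the pose commanded when the call began, along the tool's axes at that moment; what a row does not reach only later rows make up. The controller multiplies each number of a shift by 0.3 m and each number of a turn by pi/2 rad. A row lasts 1/12 s, in which the tool goes at most 41.7 mm and 7.16 degrees, less where a joint would pass 70% of its speed; a pose out of reach is approached as far as the arm can. A call with a number of a shift or a turn outside -1 to 1 is refused whole. A call with a gripper value outside its range is refused whole. The fingers move at their own pace and stop on an object; the grip force is fixed at half the most. Time passes only in rows, so rows that repeat a pose let the fingers close. It gives the time, the measured TCP pose, the force, the opening and the grip force at its end, in the units of the state.
- read_state(): the state, without advancing time (a new reading comes with each control period).
- get_image(name): name is "scene" or "top" or "wrist"; returns a dict with "img" (420x560x3 uint8, red, green, blue), "vfov" (degrees; the focal length in pixels is half the picture's height over the tangent of half this angle, whatever the lens; pixels are square), "cx", "cy" (the principal point, pixels), "k1" (the pictures are not rectified: a ray, as slopes to the right and down, at radius r is drawn at 1 + k1 r^2 times it, then the intrinsics apply), "extrinsics" (4x4, takes a point from camera to world coordinates); the wrist camera has in their place "T_tool_cam" (4x4, takes a point from camera to tool coordinates, whose origin is the TCP and whose axes are the flange's). Camera axes: x right, y up, looking along -z (the intrinsics and any distortion apply to the point x, -y, -z); pixel columns grow to the right and rows downward; lengths in mm; the calibration is good to about 2 mm. A picture is of the moment at which its call begins: read the wrist's pose just before it. There is no depth.
- finish_job(): hands the job in; it is judged then, once.
The state is a dict: "clock": time; "qpos": joint angles; "qd": joint speeds; "tau": joint torques, N m; "eef_pos": TCP position; "tool_rot": TCP orientation; "force": force on the tool from outside, world axes, zero at the start; "torque": the same for the moment, N m; "width": finger opening in mm; "gripper_force": force on a finger pad.
Only numpy, scipy, OpenCV 4.12 (cv2) and the standard library are available. Lean on these libraries where they do the work, as an engineer would, in place of code of your own. Each camera call takes 0.05 s, during which the arm holds its last target. There are 200 camera calls.

## Task

Lift the steel jug by its handle off the white filter stand, without bumping the stand, and set it down gently, upright and wholly on the round black drip mat, and let go. Then take the orange filter cartridge that was underneath the jug and put it away in the kit's empty oblong pocket, fully down and level, leaving the other things in the kit and beside the mat where they are.

Things in the scene. Friction and masses are not known exactly. Their poses are not given: they have to be found in the camera images.
- jug: Open steel jug, round, 100 mm across, 110 mm tall, about 0.25 kg, with a black side handle at its own -x. Origin: centre of the underside; z up. It starts upright on the stand's two rails, its underside 60 mm above the table, its handle on the side away from the columns (its x axis within 0.25 rad of the stand's).
- jug_handle (a point): The point to grip on the jug's handle, 88 mm from the jug's axis at -x and 75 mm above its underside. The handle is an upright bar with flat sides, 14 mm thick along the jug's y (grip it across y), 16 mm deep along x, from 28 to 104 mm above the underside; 30 mm of open space between bar and jug wall, closed above and below by 14 mm thick arms.
- stand: Fixed white filter stand; origin on the table midway between its rails, front (-x) to the robot's right (world -y). Two rails along x, 90 mm long, 18 mm thick, 88 mm apart (inner faces at y = +-44 mm), tops 60 mm above the table, with 5 mm high lips on their outer edges. Between them a deck 20 mm above the table, open at the front. Two columns, 18 mm across, at x = +85, y = +-50 mm.
- head_edge (a point): Middle of the lower front edge of the stand's grey overhanging pour head: 226 mm above the table, at the stand's x = -76 mm. The head is 46 mm wide, 45 mm thick and reaches from here back over the jug to the columns. A gripper pointing straight down at the handle or the cartridge hits it; one leaning back towards the stand's front by about 40 degrees (fingers pointing forward and down) clears it.
- mat_top (a point): Centre of the top of the fixed round black rubber drip mat, 170 mm across, top 4 mm above the table. Mat and kit lie side by side to the right of the stand; either may be the nearer to it. The jug may face any way on it.
- cartridge: Loose orange block with a white label on top, 52 mm along its x, 30 mm along its y, 34 mm tall, 0.06 kg. Origin: centre of the underside. It starts on the stand's deck, under the jug, between the rails, long side along the rails (to within 0.06 rad), with about 29 mm free on each side: open the fingers only to about 45 to 55 mm there. Its top is 6 mm below the rail tops. Grip it across y.
- pocket (a point): Centre of the floor of the empty oblong pocket in the plywood insert of the blue kit case. Pocket: 36 mm along the point's x, 58 mm along its y, 12 mm deep, so the seated cartridge stands 22 mm out of the plywood. The plywood top is 45 mm, the case rim (5 mm above the plywood) 50 mm above the table. The other pockets are round or square.
- kit: Fixed blue case, 200 mm along x, 240 mm along y, 50 mm tall, front (-x) towards the robot; origin under its centre. The oblong pocket's centre is at x = -30, y = -40 mm. The lid is folded back flat behind it (22 mm tall, to x = +290 mm).
- tin: Bystander: round white tin, 41 mm across, 24 mm tall, in a round pocket at the back of the kit. Origin: centre of underside.
- filterbox: Bystander: square blue box, 39 mm, 26 mm tall, in the square pocket at the back of the kit. Origin: centre of underside.
- vial: Bystander: green vial with white cap, 21 mm across, 47 mm tall, upright in a small round pocket at the back of the kit. Origin: centre of underside.
- lid: Bystander: flat white round lid, 92 mm across, 14 mm thick, on the table just beyond the mat. Origin: centre of underside.
- bottle: Bystander: amber bottle with red cap, 54 mm across, 120 mm tall, on the table just beyond the mat. Origin: centre of underside.
Not all that is in view belongs to the job. Of the things that look like the part that bears mat_top, take the one that is farthest from the robot's base at the start.

How it is judged:
By the outcome, as a careful person would: the job done as asked, in the order asked, and still so for the second after the job is handed in, with the robot touching nothing.
It also fails if it takes over 64 s, if anything falls off the work surface, if the arm or the gripper's body presses on something with over 40 N, if the wrist force passes 120 N, or if a joint passes its speed limit or range.

## Working session

There is one attempt and no reset: what is moved stays moved. The work goes in short steps, Python scripts to look and compute and a tool call to move; the robot and the scene stay as the last step left them, time stands still between calls to the robot, and variables do not carry over. Pictures are saved under pics/ and viewed, at most 10 in all, crops included, and the job is handed in when it is done.

Besides the shell and the picture viewer there is one more tool, called by a JSON object that holds its "fn" and its "kwargs", one argument or row to a line. move_arm: Moves the arm, as the interface text tells. Its arguments: {"type":"object","properties":{"rows":{"type":"string"}},"required":["rows"]}

```bash
mkdir -p pics; ls; cat > h.py <<'E'
from cell import *
import numpy as np, cv2
from scipy.spatial.transform import Rotation as R
def snap(name,save=None):
    s=read_state(); d=get_image(name); d['state']=s
    if 'extrinsics' in d: d['T']=np.array(d['extrinsics'])
    else:
        T=np.eye(4); T[:3,:3]=R.from_euler('xyz',s['tool_rot']).as_matrix(); T[:3,3]=s['eef_pos']
        d['T']=T@np.array(d['T_tool_cam'])
    if save: cv2.imwrite('pics/'+save,cv2.cvtColor(d['img'],cv2.COLOR_RGB2BGR))
    return d
def cal(d):
    f=d['img'].shape[0]/2/np.tan(np.radians(d['vfov'])/2)
    return np.array([[f,0,d['cx']],[0,f,d['cy']],[0,0,1.]]),np.array([d['k1'],0,0,0,0.])
def ray(d,uv):
    K,D=cal(d); p=cv2.undistortPoints(np.float64(uv).reshape(-1,1,2),K,D).reshape(-1,2)
    v=np.c_[p[:,0],-p[:,1],-np.ones(len(p))]@d['T'][:3,:3].T
    return d['T'][:3,3],v
def onz(d,uv,z):
    o,v=ray(d,uv); return o+v*((z-o[2])/v[:,2])[:,None]
def proj(d,P):
    K,D=cal(d); c=(np.atleast_2d(P)-d['T'][:3,3])@d['T'][:3,:3]
    return cv2.projectPoints(c*[1,-1,-1],np.zeros(3),np.zeros(3),K,D)[0].reshape(-1,2)
E
python3 - <<'E'
from h import *
for n in('scene','top'):
    d=snap(n,n+'0.png'); print(n,d['vfov'],d['k1'],d['cx'],d['cy'],d['T'].round(2).tolist())
print(read_state())
E
```

```text
pics
scene 53.78519792587363 -0.0831691254979898 281.9722311685395 212.67158190784286 [[0.55, -0.43, 0.72, 1200.11], [0.84, 0.28, -0.47, -505.7], [-0.0, 0.86, 0.52, 663.67], [0.0, 0.0, 0.0, 1.0]]
top 51.866366133628944 -0.11252847345023798 285.28765036873574 209.2414997279497 [[0.02, 1.0, -0.04, 451.57], [-1.0, 0.02, 0.04, -54.88], [0.04, 0.04, 1.0, 1079.98], [0.0, 0.0, 0.0, 1.0]]
{'clock': 0.1, 'qpos': array([ 1.24219893,  0.62923758,  0.03846356,  1.5182421 , -0.02701201,
        0.99627528, -0.02000479]), 'qd': array([-0.00021614, -0.00278219,  0.00076277, -0.00323035, -0.00010637,
        0.00169055, -0.00149365]), 'tau': array([ 2.64374612e-03, -5.64525139e+01,  1.23013113e+00, -1.93972278e+01,
        1.11955465e-02,  5.43543545e-03, -9.77054896e-06]), 'eef_pos': array([ 168.73818281, -627.14300468,  219.60007111]), 'tool_rot': array([-3.13994880e+00,  1.58098329e-05,  2.62771464e-01]), 'force': array([ 0.89943064, -0.05291049, -0.69016332]), 'torque': array([-0.03341927, -0.00033857, -0.01913629]), 'gripper_force': 0.0, 'width': 85.24687015414825}
```

View pics/scene0.png

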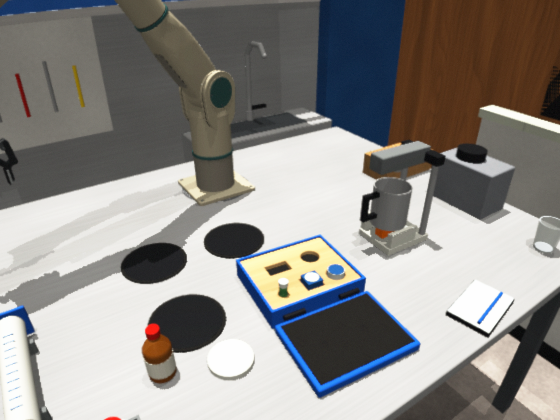

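View pics/top0.png

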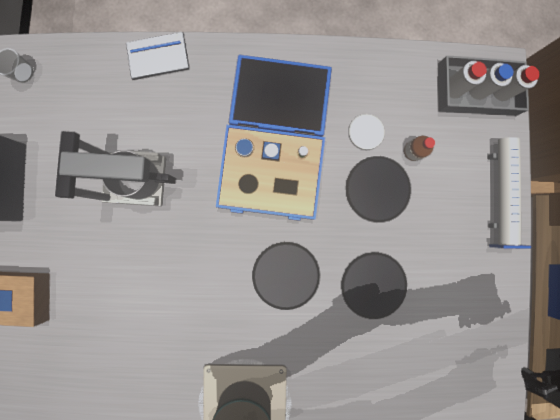

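The three black mats appear in the top view at (379,188), (286,275) and (374,286). The first is the farthest from the base and has the lid and bottle beside it, so it's the target. The stand and jug are at about (130,178) with the handle at (168,179). The kit is at (270,172) with its oblong pocket at (286,186).

```bash
python3 - <<'E'
from h import *
d=snap('top'); im=d['img']; hsv=cv2.cvtColor(im,cv2.COLOR_RGB2HSV)
v=hsv[...,2]
# mats
m=((v<75)).astype(np.uint8); 
n,l,st,c=cv2.connectedComponentsWithStats(m)
for i in range(1,n):
    if st[i,4]>100: print('dark',st[i],c[i].round(1))
w=np.zeros_like(m); w[130:225,215:330]=1
mat=(l==l[188,379]).astype(np.uint8)
cn=max(cv2.findContours(mat,0,cv2.CHAIN_APPROX_NONE)[0],key=len)[:,0]+0.
P=onz(d,cn,4)[:,:2]; (x,y),r=cv2.minEnclosingCircle(P.astype(np.float32)); print('mat',x,y,r,P.mean(0))
# kit outline
b=((hsv[...,0]>100)&(hsv[...,0]<130)&(hsv[...,1]>150)&(v>80)).astype(np.uint8)
b[:, :205]=0; b[:,340:]=0; b[:128]=0; b[230:]=0
ys,xs=np.nonzero(b); q=onz(d,np.c_[xs,ys],50)[:,:2].astype(np.float32)
print('kit',cv2.minAreaRect(q))
# pocket
pm=(l==l[186,286]).astype(np.uint8); ys,xs=np.nonzero(pm); q=onz(d,np.c_[xs,ys],45)[:,:2].astype(np.float32)
print('pocket',cv2.minAreaRect(q),q.mean(0))
print('bottle cap top',onz(d,[[429,143]],120),'lid',onz(d,[[367,132]],14))
print('jug rim',onz(d,[[132,176]],170),'handle',onz(d,[[172,179]],164),'stand front corners', onz(d,[[165,152],[163,205]],60))
S=im[110:230,40:200]; K=im[120:230,205:340]
cv2.imwrite('pics/c1.png',cv2.resize(cv2.cvtColor(S,cv2.COLOR_RGB2BGR),None,fx=5,fy=5,interpolation=2))
E
```

```text
dark [   0    0   33   34 1037] [14.8 16. ]
dark [ 527   38   33  138 3390] [546.1 108.2]
dark [ 234   59   93   71 5171] [280.2  94. ]
dark [438  58   9  53 360] [442.   84.6]
dark [515  91  12  17 158] [520.5  99.9]
dark [456 107  69   8 274] [490.8 110.8]
dark [ 60 132  21  21 340] [ 69.5 141.8]
dark [   0  136   26   85 1909] [ 11.2 178.6]
dark [144 159  16  22 156] [148.9 172.4]
dark [ 56 173  20  25 370] [ 65.4 185.7]
dark [549 193  11  32 271] [554.8 208.8]
dark [ 342  253   65   66 1692] [373.  297.5]
dark [548 264  12  56 613] [553.9 291.1]
dark [ 521  348   39   60 1255] [545.3 378. ]
dark [217 382  53  38 936] [246.9 396.1]
mat 516.3289184570312 -112.33413696289062 958.3460083007812 [ 450.91830134 -142.3131139 ]Traceback (most recent call last):
  File "<stdin>", line 16, in <module>
  File "h.py", line 20, in onz
    o,v=ray(d,uv); return o+v*((z-o[2])/v[:,2])[:,None]
        ~~~^^^^^^
  File "h.py", line 16, in ray
    K,D=cal(d); p=cv2.undistortPoints(np.float64(uv).reshape(-1,1,2),K,D).reshape(-1,2)
                  ~~~~~~~~~~~~~~~~~~~^^^^^^^^^^^^^^^^^^^^^^^^^^^^^^^^^^^^
cv2.error: OpenCV(4.12.0) /io/opencv/modules/calib3d/src/undistort.dispatch.cpp:347: error: (-215:Assertion failed) CV_IS_MAT(_src) && CV_IS_MAT(_dst) && (_src->rows == 1 || _src->cols == 1) && (_dst->rows == 1 || _dst->cols == 1) && _src->cols + _src->rows - 1 == _dst->rows + _dst->cols - 1 && (CV_MAT_TYPE(_src->type) == CV_32FC2 || CV_MAT_TYPE(_src->type) == CV_64FC2) && (CV_MAT_TYPE(_dst->type) == CV_32FC2 || CV_MAT_TYPE(_dst->type) == CV_64FC2) in function 'cvUndistortPointsInternal'
```

```bash
python3 - <<'E'
from h import *
d=snap('top'); im=d['img']; hsv=cv2.cvtColor(im,cv2.COLOR_RGB2HSV)
v=hsv[...,2]; print('v',v[188,379],v[186,286],v[170,286],v[240,330])
def comp(x,y,t):
    m=(v<t).astype(np.uint8); _,l=cv2.connectedComponents(m); return (l==l[y,x]).astype(np.uint8)
mat=comp(379,188,115)
cn=max(cv2.findContours(mat,0,cv2.CHAIN_APPROX_NONE)[0],key=len)[:,0]+0.
P=onz(d,cn,4)[:,:2]; (x,y),r=cv2.minEnclosingCircle(P.astype(np.float32)); print('mat',x,y,r,cv2.fitEllipse(P.astype(np.float32)))
b=((hsv[...,0]>100)&(hsv[...,0]<130)&(hsv[...,1]>150)&(v>80)).astype(np.uint8)
b[:, :205]=0; b[:,340:]=0; b[:128]=0; b[230:]=0
ys,xs=np.nonzero(b); q=onz(d,np.c_[xs,ys]+0.,50)[:,:2].astype(np.float32)
print('kit',cv2.minAreaRect(q))
pm=comp(286,186,115); ys,xs=np.nonzero(pm); print(len(xs)); q=onz(d,np.c_[xs,ys]+0.,45)[:,:2].astype(np.float32)
print('pocket',cv2.minAreaRect(q),q.mean(0))
print('bottle cap top',onz(d,[[429,143]],120),'lid',onz(d,[[367,132]],14))
print('jug rim',onz(d,[[132,176]],170),'handle',onz(d,[[172,179]],164),'stand front corners', onz(d,[[165,152],[163,205]],60))
S=im[110:230,40:200]
cv2.imwrite('pics/c1.png',cv2.resize(cv2.cvtColor(S,cv2.COLOR_RGB2BGR),None,fx=5,fy=5,interpolation=2))
E
```

```text
v 79 86 205 177
mat 548.2844848632812 -329.538330078125 84.59709930419922 ((548.2173461914062, -329.88079833984375), (165.70193481445312, 166.30845642089844), 165.68234252929688)Traceback (most recent call last):
  File "<stdin>", line 11, in <module>
  File "h.py", line 20, in onz
    o,v=ray(d,uv); return o+v*((z-o[2])/v[:,2])[:,None]
        ~~~^^^^^^
  File "h.py", line 16, in ray
    K,D=cal(d); p=cv2.undistortPoints(np.float64(uv).reshape(-1,1,2),K,D).reshape(-1,2)
                  ~~~~~~~~~~~~~~~~~~~^^^^^^^^^^^^^^^^^^^^^^^^^^^^^^^^^^^^
cv2.error: OpenCV(4.12.0) /io/opencv/modules/calib3d/src/undistort.dispatch.cpp:347: error: (-215:Assertion failed) CV_IS_MAT(_src) && CV_IS_MAT(_dst) && (_src->rows == 1 || _src->cols == 1) && (_dst->rows == 1 || _dst->cols == 1) && _src->cols + _src->rows - 1 == _dst->rows + _dst->cols - 1 && (CV_MAT_TYPE(_src->type) == CV_32FC2 || CV_MAT_TYPE(_src->type) == CV_64FC2) && (CV_MAT_TYPE(_dst->type) == CV_32FC2 || CV_MAT_TYPE(_dst->type) == CV_64FC2) in function 'cvUndistortPointsInternal'
```

```bash
python3 - <<'E'
from h import *
d=snap('top'); im=d['img']; hsv=cv2.cvtColor(im,cv2.COLOR_RGB2HSV)
v=hsv[...,2]; i16=im.astype(int)
def comp(x,y,t):
    m=(v<t).astype(np.uint8); _,l=cv2.connectedComponents(m); return (l==l[y,x]).astype(np.uint8)
b=((i16[...,2]-i16[...,0]>50)).astype(np.uint8); print(b.sum(), im[213,270],im[128,231])
b[:, :205]=0; b[:,340:]=0; b[:126]=0; b[230:]=0
n,l,st,c=cv2.connectedComponentsWithStats(b); print(st)
pm=comp(286,186,115); ys,xs=np.nonzero(pm); print(len(xs)); q=onz(d,np.c_[xs,ys]+0.,45)[:,:2].astype(np.float32)
print('pocket',cv2.minAreaRect(q),q.mean(0))
ys,xs=np.nonzero(b)
if len(xs):
  q=onz(d,np.c_[xs,ys]+0.,50)[:,:2].astype(np.float32); print('kit',cv2.minAreaRect(q))
print('bottle cap top',onz(d,[[429,143]],120),'lid',onz(d,[[367,132]],14))
print('jug rim',onz(d,[[132,176]],170),'handle',onz(d,[[172,179]],164),'stand front corners', onz(d,[[165,152],[163,205]],60))
S=im[110:230,40:200]
cv2.imwrite('pics/c1.png',cv2.resize(cv2.cvtColor(S,cv2.COLOR_RGB2BGR),None,fx=5,fy=5,interpolation=2))
E
```

```text
2856 [118 149 196] [192 170 149]
[[     0      0    560    420 233805]
 [   216    126    109     94   1149]
 [   237    140     15     15    177]
 [   264    142      5      6     15]
 [   275    143      5      6     14]
 [   263    152      7      6     19]
 [   273    152      6      7     21]]
303
pocket ((546.1046142578125, -93.04187774658203), (54.74818420410156, 32.11003875732422), 83.00359344482422) [546.1575   -92.875084]
kit ((589.9261474609375, -57.40699768066406), (239.98072814941406, 232.9664764404297), 84.0580062866211)
bottle cap top [[ 646.04646266 -419.85271496  120.        ]] lid [[ 690.32471192 -298.34686148   14.        ]]
jug rim [[550.35542316 237.18189098 170.        ]] handle [[545.89432984 152.72871476 164.        ]] stand front corners [[620.81918019 195.1316552   60.        ]
 [494.62500615 195.96947851  60.        ]]
```

View pics/c1.png

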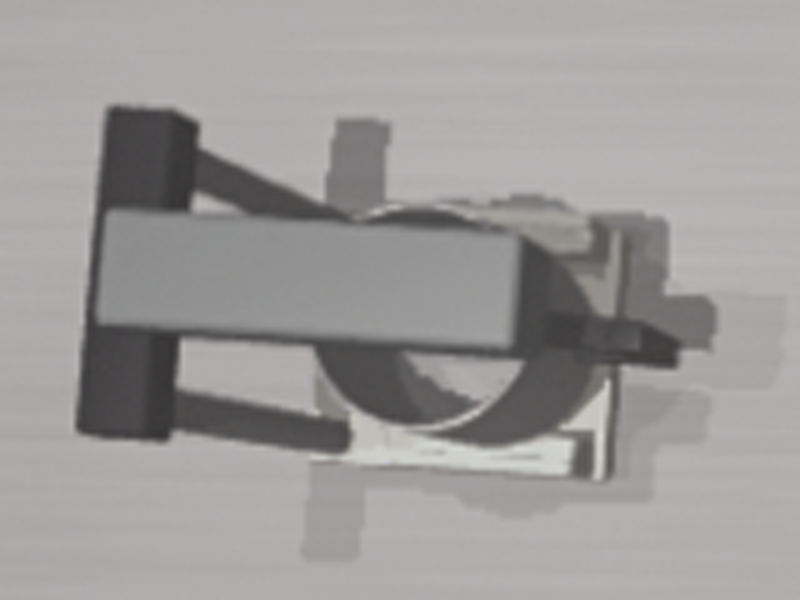

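The crop shows the head's top face with its front edge from (525,235) to (515,350). The rails' front ends are near (612,230) and (605,478), and the handle's top is near (600,335). In full-image pixels these are crop/5 + (40,110).

```bash
cat >> h.py <<'E'
def pose():
    s=read_state(); return np.array(s['eef_pos']),R.from_euler('xyz',s['tool_rot'])
def orient(closing_yaw,lean,):
    """tool z = lean about closing axis; closing axis y at closing_yaw in the plane; front dir = closing_yaw+90deg"""
    y=np.array([np.cos(closing_yaw),np.sin(closing_yaw),0]); f=np.array([-y[1],y[0],0])
    z=np.sin(lean)*f-np.cos(lean)*np.array([0,0,1.]); x=np.cross(y,z)
    return R.from_matrix(np.c_[x,y,z])
def delta(p,Rt,p0=None,R0=None):
    if p0 is None: p0,R0=pose()
    sh=R0.inv().apply(np.array(p)-p0)/300; rv=(R0.inv()*Rt).as_rotvec()/(np.pi/2)
    return sh.round(4),rv.round(4)
E
python3 - <<'E'
from h import *
d=snap('top'); g=lambda a:np.array(a)/5+[40,110]
a=onz(d,g([[105,210],[525,235],[97,322],[515,350]]),271); print(a.round(1).tolist())
ax=((a[0]-a[1])+(a[2]-a[3])); print('stand yaw',np.arctan2(ax[1],ax[0]), 'head front',(a[1]+a[3])/2)
print('rail front',onz(d,g([[612,230],[605,478]]),60).round(1).tolist())
print('handle top',onz(d,g([[600,335]]),164).round(1))
print('Ttc',get_image('wrist')['T_tool_cam'],get_image('wrist')['vfov'])
yaw=np.arctan2(ax[1],ax[0])
f=np.array([np.cos(yaw),np.sin(yaw),0])
O=(a[1]+a[3])/2+76*f; print('stand origin',O)
Rt=orient(yaw-np.pi/2,np.radians(40)); h=O-88*f; h[2]=135
p=h-Rt.as_matrix()[:,2]*130; print('h',h,'view p',p, delta(p,Rt))
p1=p.copy();p1[1]=-250;p1[2]=300
print('via',p1,delta(p1,Rt))
E
```

```text
[[583.8, 345.9, 271.0], [575.8, 181.2, 271.0], [540.7, 347.0, 271.0], [532.1, 183.5, 271.0]]
stand yaw 1.520189715528611 head front [553.95720774 182.33368925 271.        ]
rail front [[611.1, 201.0, 60.0], [493.1, 200.7, 60.0]]
handle top [[549.8 178.6 164. ]]
Ttc [[-2.47798804e-04  9.56245771e-01  2.92564462e-01  7.53002768e+01]
 [ 9.99999895e-01  3.49460988e-04 -2.95223190e-04 -6.23451150e-01]
 [-3.84545793e-04  2.92564358e-01 -9.56245757e-01 -1.53451234e+02]
 [ 0.00000000e+00  0.00000000e+00  0.00000000e+00  1.00000000e+00]] 68.05133555662796
stand origin [557.80166875 258.23639091 271.        ]
h [553.35018759 170.34905214 135.        ] view p [549.12318302  86.8936429  234.58577761] (array([ 1.8427, -1.9707, -0.0471]), array([ 0.2786,  0.3833, -0.766 ]))
via [ 549.12318302 -250.          300.        ] (array([ 1.551 , -0.8863, -0.2654]), array([ 0.2786,  0.3833, -0.766 ]))
```

{"fn": "move_arm", "kwargs": {
  "rows": "0.3 -0.3 -0.1 0.09 0.13 -0.25 -1;0.92 -0.985 -0.2 0.2786 0.3833 -0.766 -1;0.92 -0.985 -0.2 0.2786 0.3833 -0.766 -1;0.92 -0.985 -0.2 0.2786 0.3833 -0.766 -1;0.92 -0.985 -0.2 0.2786 0.3833 -0.766 -1;0.92 -0.985 -0.2 0.2786 0.3833 -0.766 -1;0.92 -0.985 -0.2 0.2786 0.3833 -0.766 -1;0.92 -0.985 -0.2 0.2786 0.3833 -0.766 -1;0.92 -0.985 -0.2 0.2786 0.3833 -0.766 -1;0.92 -0.985 -0.2 0.2786 0.3833 -0.766 -1;0.92 -0.985 -0.2 0.2786 0.3833 -0.766 -1;0.92 -0.985 -0.2 0.2786 0.3833 -0.766 -1"
}}

```text
clock: 1.4
eef_pos: [359.7, -269.8, 280.2]
tool_rot: [3.138, -0.7, 1.53]
force: [-0.9, -0.4, 0.1]
width: 85.3
gripper_force: 0.0
```

```bash
python3 - <<'E'
from h import *
print(pose()[0],read_state()['qpos'])
Rt=orient(1.52-np.pi/2,np.radians(40))
print(delta([549,75,245],Rt))
E
```

```text
[ 359.7098963  -269.75376301  280.18662071] [ 1.23630963  0.64507107 -0.52359617  1.64775826 -0.22222952  1.39139645
  0.78074935]
(array([0.822 , 0.5804, 0.8486]), array([-0.0016, -0.0014,  0.005 ]))
```

{"fn": "move_arm", "kwargs": {
  "rows": "0.08 0.06 0.08 0 0 0 -1;0.82 0.58 0.85 0 0 0.005 -1;0.82 0.58 0.85 0 0 0.005 -1;0.82 0.58 0.85 0 0 0.005 -1;0.82 0.58 0.85 0 0 0.005 -1;0.82 0.58 0.85 0 0 0.005 -1;0.82 0.58 0.85 0 0 0.005 -1;0.82 0.58 0.85 0 0 0.005 -1;0.82 0.58 0.85 0 0 0.005 -1;0.82 0.58 0.85 0 0 0.005 -1;0.82 0.58 0.85 0 0 0.005 -1;0.82 0.58 0.85 0 0 0.005 -1"
}}

```text
clock: 2.4
eef_pos: [550.1, 73.9, 243.1]
tool_rot: [-3.136, -0.698, 1.514]
force: [0.7, 0.6, -0.4]
width: 85.4
gripper_force: 0.0
```

```bash
python3 - <<'E'
from h import *
d=snap('wrist','w1.png'); print(pose()[0],d['state']['qpos'])
np.save('w1.npy',d,allow_pickle=True)
E
```

```text
[550.09732921  72.04605271 242.75766339] [ 0.63851452  0.65059006 -0.63412055  1.8193563  -0.43994841  0.86345842
  0.35003017]
```

View pics/w1.png

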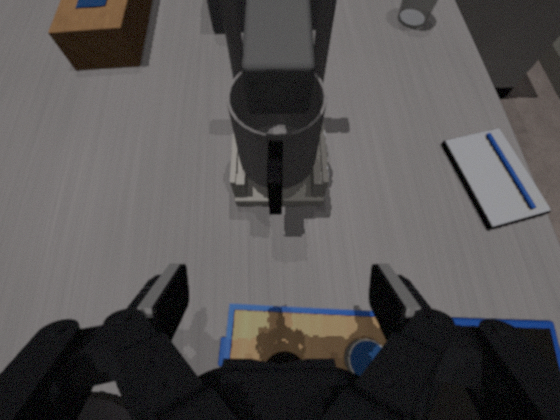

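The wrist view shows the jug's handle bar, black, from about (275,140) to (275,212). The stand's front edge runs from (236,202) to (325,202), and the jug rim is centred near (278,100). The fingers' midline is at column 278.

```bash
python3 - <<'E'
from h import *
d=np.load('w1.npy',allow_pickle=True).item(); im=d['img']; v=im.max(2).astype(int)
for r in range(132,220,6): print(r,v[r,258:296].tolist())
print([ (r,v[r,275]) for r in range(130,222,2)])
print('col300',[ (r,v[r,305]) for r in range(186,212,1)])
print('row196',v[196,226:250].tolist(),v[196,312:336].tolist())
E
```

```text
132 [89, 88, 79, 83, 75, 68, 59, 60, 61, 78, 85, 92, 97, 91, 101, 108, 117, 117, 118, 116, 116, 111, 108, 106, 107, 110, 107, 95, 75, 58, 49, 42, 47, 52, 54, 59, 56, 54]
138 [36, 32, 42, 32, 41, 40, 41, 35, 34, 31, 39, 37, 30, 32, 36, 32, 39, 34, 30, 33, 36, 38, 37, 32, 34, 37, 38, 33, 42, 40, 36, 36, 38, 39, 30, 42, 38, 37]
144 [43, 38, 41, 42, 40, 38, 40, 40, 42, 28, 22, 0, 0, 7, 2, 20, 8, 9, 4, 5, 9, 6, 13, 14, 18, 41, 45, 37, 36, 34, 36, 43, 34, 41, 36, 38, 37, 41]
150 [42, 41, 45, 36, 44, 38, 42, 36, 38, 31, 13, 0, 0, 0, 14, 0, 14, 8, 11, 19, 11, 14, 16, 7, 7, 42, 35, 30, 32, 40, 35, 29, 38, 36, 42, 42, 43, 38]
156 [42, 42, 43, 43, 37, 44, 47, 38, 46, 28, 17, 20, 0, 7, 0, 14, 17, 7, 4, 6, 7, 13, 10, 14, 17, 28, 36, 32, 35, 34, 34, 42, 38, 39, 35, 34, 33, 38]
162 [40, 42, 41, 43, 44, 43, 45, 42, 41, 27, 29, 24, 23, 13, 19, 22, 21, 25, 14, 17, 17, 20, 23, 20, 30, 34, 39, 38, 38, 39, 42, 41, 39, 30, 40, 34, 39, 41]
168 [45, 40, 46, 42, 38, 38, 47, 34, 44, 25, 17, 27, 27, 29, 29, 18, 19, 17, 25, 17, 7, 15, 2, 11, 26, 37, 34, 41, 32, 33, 42, 34, 42, 38, 42, 36, 41, 34]
174 [48, 44, 4
[... 2261 characters left out ...]
), (189, np.int64(85)), (190, np.int64(82)), (191, np.int64(85)), (192, np.int64(80)), (193, np.int64(72)), (194, np.int64(72)), (195, np.int64(73)), (196, np.int64(75)), (197, np.int64(85)), (198, np.int64(93)), (199, np.int64(85)), (200, np.int64(76)), (201, np.int64(60)), (202, np.int64(51)), (203, np.int64(53)), (204, np.int64(53)), (205, np.int64(58)), (206, np.int64(58)), (207, np.int64(59)), (208, np.int64(64)), (209, np.int64(67)), (210, np.int64(61)), (211, np.int64(65))]
row196 [124, 119, 115, 106, 101, 103, 106, 102, 85, 75, 65, 66, 61, 64, 67, 62, 64, 66, 69, 69, 74, 86, 93, 94] [62, 62, 59, 55, 64, 63, 69, 67, 62, 65, 59, 68, 66, 73, 72, 73, 78, 92, 111, 120, 120, 126, 124, 125]
```

```bash
python3 - <<'E'
from h import *
d=np.load('w1.npy',allow_pickle=True).item()
A=onz(d,[[275.1,183.5],[275.6,140]],164); B=onz(d,[[275.5,213.5]],88); print(A.round(1).tolist(),B.round(1).tolist())
# fronts of stand base: bottom of front edge ; rails left/right at z=60 edges
for c in (250,305,318): print([ (r,int(d['img'][r,c].max())) for r in range(192,212,2)])
o,v=ray(d,[[275.3,198]]); 
E
```

```text
[[551.9, 161.8, 164.0], [554.7, 208.0, 164.0]] [[551.4, 164.1, 88.0]]
[(192, 65), (194, 65), (196, 93), (198, 137), (200, 118), (202, 65), (204, 53), (206, 65), (208, 96), (210, 98)]
[(192, 80), (194, 72), (196, 75), (198, 93), (200, 76), (202, 51), (204, 53), (206, 58), (208, 64), (210, 61)]
[(192, 50), (194, 55), (196, 69), (198, 88), (200, 78), (202, 57), (204, 55), (206, 52), (208, 57), (210, 63)]
```

```bash
python3 - <<'E'
from h import *
Rt=orient(1.512-np.pi/2,np.radians(40)); g=np.array([552.2,171,135]); z=Rt.as_matrix()[:,2]
print(pose()[0],delta(g-55*z,Rt),delta(g+5*z,Rt))
E
```

```text
[550.09732921  72.04605271 242.75766339] (array([ 0.022 , -0.0107,  0.3038]), array([-0.0035,  0.0008, -0.0008])) (array([ 0.0223, -0.0096,  0.5038]), array([-0.0035,  0.0008, -0.0008]))
```

{"fn": "move_arm", "kwargs": {
  "rows": "0.022 -0.01 0.1 -0.0035 0 0 -1;0.022 -0.01 0.2 -0.0035 0 0 -1;0.022 -0.01 0.3 -0.0035 0 0 -1;0.022 -0.01 0.36 -0.0035 0 0 -1;0.022 -0.01 0.42 -0.0035 0 0 -1;0.022 -0.01 0.47 -0.0035 0 0 -1;0.022 -0.01 0.504 -0.0035 0 0 -1;0.022 -0.01 0.504 -0.0035 0 0 -1;0.022 -0.01 0.504 -0.0035 0 0 -1;0.022 -0.01 0.504 -0.0035 0 0 -1"
}}

```text
clock: 3.28
eef_pos: [553.3, 173.3, 131.9]
tool_rot: [3.141, -0.697, 1.509]
force: [0.0, -0.5, 0.0]
width: 85.2
gripper_force: 0.0
```

```bash
python3 - <<'E'
from h import *
d=snap('wrist','w2.png'); Rt=orient(1.512-np.pi/2,np.radians(40)); g=np.array([552.2,171,135]); z=Rt.as_matrix()[:,2]
print(d['state']['force'],pose()[0],g+5*z,delta(g+5*z,Rt))
E
```

```text
[ 0.02220935 -0.46615623  0.03170741] [553.35309877 173.34202804 132.0115828 ] [552.38885889 174.20838434 131.16977778] (array([ 0.0003, -0.0034,  0.0039]), array([ 0.0016,  0.0007, -0.0013]))
```

View pics/w2.png

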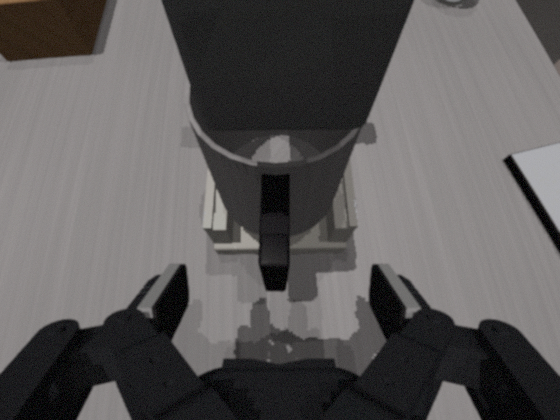

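The bar is at column ~275 with its front face on rows ~240-288, and the fingers straddle it with their midline at column ~279. I'll check the lateral offset numerically.

```bash
python3 - <<'E'
from h import *
d=snap('wrist'); v=d['img'].max(2).astype(int)
print('col',[(r,int(v[r,268:284].mean())) for r in range(226,296,3)])
for r in (236,244,270,284): print(r,v[r,254:298].tolist())
g=np.array([552.2,171,135]); print('g proj',proj(d,[g, g+[0,-8,29],g+[0,-8,-47]]))
print(onz(d,[[275,240]],164),onz(d,[[275,289]],88))
E
```

```text
col [(226, 33), (229, 33), (232, 33), (235, 25), (238, 28), (241, 32), (244, 32), (247, 36), (250, 38), (253, 38), (256, 42), (259, 44), (262, 46), (265, 29), (268, 13), (271, 9), (274, 10), (277, 11), (280, 9), (283, 8), (286, 8), (289, 15), (292, 113), (295, 133)]
236 [79, 75, 78, 74, 68, 50, 22, 12, 24, 31, 36, 31, 30, 29, 28, 27, 36, 33, 24, 35, 35, 30, 33, 23, 38, 20, 21, 21, 37, 24, 29, 29, 18, 16, 22, 35, 56, 64, 68, 73, 78, 77, 80, 81]
244 [161, 161, 162, 157, 127, 76, 29, 26, 38, 38, 43, 39, 42, 37, 42, 30, 28, 38, 41, 39, 37, 35, 26, 27, 30, 33, 26, 28, 35, 27, 33, 28, 32, 24, 23, 45, 68, 79, 84, 98, 102, 102, 104, 106]
270 [116, 114, 116, 111, 112, 96, 61, 27, 21, 0, 7, 5, 2, 2, 12, 9, 2, 16, 15, 10, 7, 11, 12, 0, 3, 11, 7, 13, 22, 0, 0, 7, 11, 23, 43, 69, 76, 78, 81, 78, 76, 73, 78, 73]
284 [126, 125, 124, 124, 113, 115, 113, 115, 105, 87, 47, 16, 4, 18, 3, 0, 23, 18, 17, 8, 20, 0, 8, 4, 0, 6, 5, 9, 11, 4, 1, 28, 78, 101, 96, 76, 78, 77, 75, 78, 72, 75, 76, 76]
g proj [[275.83505302 262.64593063]
 [276.48367304 265.38382302]
 [277.01981457 290.93550688]]
[[552.22423487 174.51626421 164.        ]] [[550.94168791 164.33934203  88.        ]]
```

{"fn": "move_arm", "kwargs": {
  "rows": "0 -0.006 0.004 0 0 0 -1;0 -0.006 0.004 0 0 0 -0.3;0 -0.006 0.004 0 0 0 0.3;0 -0.006 0.004 0 0 0 0.6;0 -0.006 0.004 0 0 0 0.8;0 -0.006 0.004 0 0 0 1;0 -0.006 0.004 0 0 0 1;0 -0.006 0.004 0 0 0 1;0 -0.006 0.004 0 0 0 1;0 -0.006 0.004 0 0 0 1"
}}

```text
clock: 4.22
eef_pos: [551.0, 175.5, 130.7]
tool_rot: [-3.141, -0.698, 1.51]
force: [0.3, 0.1, 0.9]
width: 12.6
gripper_force: 60.8
```

{"fn": "move_arm", "kwargs": {
  "rows": "0.006 0 -0.008 0 0 0 1;0.013 0 -0.016 0 0 0 1;0.019 0 -0.023 0 0 0 1;0.026 0 -0.031 0 0 0 1;0.032 0 -0.038 0 0 0 1;0.039 0 -0.046 0 0 0 1;0.046 0 -0.055 0 0 0 1;0.052 0 -0.062 0 0 0 1;0.052 0 -0.062 0 0 0 1;0.052 0 -0.062 0 0 0 1"
}}

```text
clock: 5.05
eef_pos: [550.9, 175.5, 155.1]
tool_rot: [-3.141, -0.698, 1.51]
force: [0.5, 1.2, -2.2]
width: 12.1
gripper_force: 60.2
```

```bash
python3 - <<'E'
from h import *
d=snap('scene','s2.png'); s=read_state(); print(s['force'],s['eef_pos'],s['width'])
cv2.imwrite('pics/s2.png',cv2.resize(cv2.cvtColor(d['img'][80:280,280:500],cv2.COLOR_RGB2BGR),None,fx=3,fy=3))
E
```

```text
[-0.28942873  0.15235796 -2.97555197] [550.77341367 175.50686866 154.88548364] 12.720213929493807
```

View pics/s2.png

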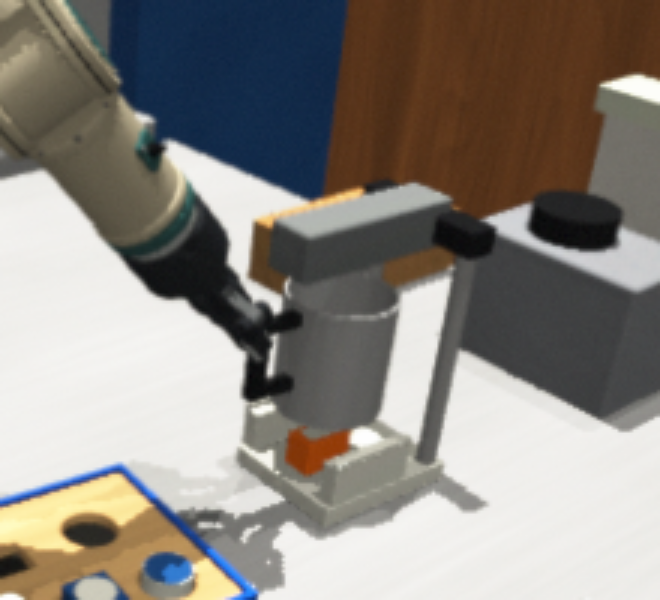

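The jug hangs level above the rails, clear of the pour head, with the orange cartridge visible underneath. I'll move it out to the front, then up.

{"fn": "move_arm", "kwargs": {
  "rows": "-0.013 0 -0.011 0 0 0 1;-0.038 0 -0.032 0 0 0 1;-0.077 0 -0.064 0 0 0 1;-0.123 0 -0.103 0 0 0 1;-0.174 0 -0.146 0 0 0 1;-0.214 0 -0.201 0 0 0 1;-0.244 0 -0.27 0 0 0 1;-0.259 0 -0.339 0 0 0 1;-0.272 0 -0.402 0 0 0 1;-0.28 0 -0.444 0 0 0 1;-0.289 0 -0.46 0 0 0 1;-0.289 0 -0.46 0 0 0 1"
}}

```text
clock: 6.1
eef_pos: [542.0, 18.2, 204.7]
tool_rot: [3.141, -0.696, 1.508]
force: [0.0, -0.5, -3.2]
width: 12.1
gripper_force: 60.3
```

```bash
python3 - <<'E'
from h import *
p,r=pose(); print(p,read_state()['qpos'].round(2))
# tcp relative to jug origin in jug frame (from grasp): at grasp tcp z 130.7, jug underside 60
# jug at rest: handle (551.3,171) -> grip; tcp offset from handle bar centre
f=lambda y:np.array([np.cos(y),np.sin(y),0])
yaw=1.512; c=np.array([551.3,171,60])+88*f(yaw); off=R.from_euler('z',-yaw).apply(np.array([551.0,175.5,130.7])-c); print('c',c,'off',off)
mat=np.array([548.3,-329.7,4])
for jy in (1.512,1.1,0.78):
    Rt=orient(jy-np.pi/2,np.radians(40))
    for u in (126,70,20,0):
        t=mat+[0,0,u]+R.from_euler('z',jy).apply(off); print(jy,u,t.round(1),delta(t,Rt))
E
```

```text
[542.00488051  18.24778186 204.7332122 ] [ 0.72  0.71 -0.62  1.83 -0.4   0.85  0.44]
c [556.47109614 258.84793546  60.        ] off [-83.52540476   0.56391265  70.7       ]
1.512 126 [ 542.8 -413.   200.7] (array([-1.1095,  0.0937, -0.9095]), array([ 0.002 ,  0.0013, -0.002 ]))
1.512 70 [ 542.8 -413.   144.7] (array([-1.2292,  0.0936, -0.7663]), array([ 0.002 ,  0.0013, -0.002 ]))
1.512 20 [ 542.8 -413.    94.7] (array([-1.3361,  0.0935, -0.6384]), array([ 0.002 ,  0.0013, -0.002 ]))
1.512 0 [ 542.8 -413.    74.7] (array([-1.3788,  0.0935, -0.5872]), array([ 0.002 ,  0.0013, -0.002 ]))
1.1 126 [ 509.9 -403.9  200.7] (array([-1.0914, -0.0178, -0.8945]), array([-0.1664,  0.0012,  0.1991]))
1.1 70 [ 509.9 -403.9  144.7] (array([-1.2111, -0.0179, -0.7512]), array([-0.1664,  0.0012,  0.1991]))
1.1 20 [ 509.9 -403.9   94.7] (array([-1.318 , -0.0179, -0.6233]), array([-0.1664,  0.0012,  0.1991]))
1.1 0 [ 509.9 -403.9   74.7] (array([-1.3607, -0.0179, -0.5722]), array([-0.1664,  0.0012,  0.1991]))
0.78 126 [ 488.5 -388.   200.7] (array([-1.0544, -0.0923, -0.8636]), array([-0.2972,  0.0012,  0.3553]))
0.78 70 [ 488.5 -388.   144.7] (array([-1.1741, -0.0923, -0.7203]), array([-0.2972,  0.0012,  0.3553]))
0.78 20 [ 488.5 -388.    94.7] (array([-1.281 , -0.0924, -0.5924]), array([-0.2972,  0.0012,  0.3553]))
0.78 0 [ 488.5 -388.    74.7] (array([-1.3237, -0.0924, -0.5413]), array([-0.2972,  0.0012,  0.3553]))
```

{"fn": "move_arm", "kwargs": {
  "rows": "-0.0105 -0.0009 -0.0086 -0.003 0 0.0036 1;-0.0316 -0.0028 -0.0259 -0.0089 0 0.0107 1;-0.0738 -0.0065 -0.0605 -0.0208 0 0.0249 1;-0.1265 -0.0111 -0.1036 -0.0357 0 0.0426 1;-0.1898 -0.0166 -0.1554 -0.0535 0 0.064 1;-0.2636 -0.0231 -0.2159 -0.0743 0 0.0888 1;-0.3374 -0.0295 -0.2764 -0.0951 0 0.1137 1;-0.4112 -0.036 -0.3368 -0.1159 0 0.1386 1;-0.4745 -0.0415 -0.3886 -0.1337 0 0.1599 1;-0.5272 -0.0461 -0.4318 -0.1486 0 0.1777 1;-0.5694 -0.0498 -0.4663 -0.1605 0 0.1919 1;-0.58 -0.0508 -0.475 -0.1635 0 0.1954 1"
}}

```text
clock: 7.1
eef_pos: [511.8, -206.4, 201.1]
tool_rot: [-3.14, -0.695, 1.103]
force: [-0.4, -0.7, -2.5]
width: 12.4
gripper_force: 60.2
```

```bash
python3 - <<'E'
from h import *
print(pose()[0],read_state()['qpos'].round(2),read_state()['tool_rot'])
mat=np.array([548.3,-329.7,4]); off=np.array([-83.5,.6,70.7]); jy=0.78
Rt=orient(jy-np.pi/2,np.radians(40))
for u in (100,30,2,0):
        t=mat+[0,0,u]+R.from_euler('z',jy).apply(off); print(jy,u,t.round(1),delta(t,Rt))
E
```

```text
[ 511.7847568  -206.40695161  201.09079937] [ 1.07  0.71 -0.52  1.8  -0.46  0.89  0.5 ] [-3.13968315 -0.69535122  1.10328211]
0.78 100 [ 488.5 -388.   174.7] (array([-0.4981,  0.203 , -0.3014]), array([-0.1333,  0.0019,  0.1578]))
0.78 30 [ 488.5 -388.   104.7] (array([-0.6476,  0.2033, -0.1223]), array([-0.1333,  0.0019,  0.1578]))
0.78 2 [ 488.5 -388.    76.7] (array([-0.7074,  0.2035, -0.0506]), array([-0.1333,  0.0019,  0.1578]))
0.78 0 [ 488.5 -388.    74.7] (array([-0.7116,  0.2035, -0.0455]), array([-0.1333,  0.0019,  0.1578]))
```

{"fn": "move_arm", "kwargs": {
  "rows": "-0.01 0.0041 -0.006 -0.0027 0 0.0032 1;-0.0349 0.0142 -0.0211 -0.0093 0 0.011 1;-0.0747 0.0304 -0.0452 -0.02 0 0.0237 1;-0.1245 0.0508 -0.0754 -0.0333 0 0.0395 1;-0.1793 0.0731 -0.1085 -0.048 0 0.0568 1;-0.2391 0.0974 -0.1447 -0.064 0 0.0757 1;-0.2989 0.1218 -0.1808 -0.08 0.001 0.0947 1;-0.3586 0.1462 -0.217 -0.096 0.001 0.1136 1;-0.4134 0.1685 -0.2502 -0.1106 0.0015 0.131 1;-0.4583 0.1868 -0.2773 -0.1226 0.0015 0.1452 1;-0.4881 0.1989 -0.2954 -0.1306 0.002 0.1546 1;-0.4981 0.203 -0.3014 -0.1333 0.002 0.1578 1"
}}

```text
clock: 8.1
eef_pos: [489.7, -387.1, 174.8]
tool_rot: [-3.141, -0.699, 0.782]
force: [-0.2, -0.1, -2.7]
width: 12.5
gripper_force: 60.2
```

```bash
python3 - <<'E'
from h import *
print(pose()[0],read_state()['tool_rot'])
mat=np.array([548.3,-329.7,4]); off=np.array([-83.5,.6,70.7]); jy=0.78
Rt=orient(jy-np.pi/2,np.radians(40))
for u in (100,30,5,0):
        t=mat+[0,0,u]+R.from_euler('z',jy).apply(off); print(jy,u,t.round(1),delta(t,Rt))
d=snap('scene'); cv2.imwrite('pics/s3.png',cv2.resize(cv2.cvtColor(d['img'][180:400,60:360],cv2.COLOR_RGB2BGR),None,fx=2.5,fy=2.5))
E
```

```text
[ 489.67411154 -387.11969337  174.79265823] [-3.14133409 -0.69948612  0.78154717]
0.78 100 [ 488.5 -388.   174.7] (array([-0.0039, -0.0006, -0.0029]), array([-0.0008, -0.0009,  0.0008]))
0.78 30 [ 488.5 -388.   104.7] (array([-0.1541, -0.0006,  0.1757]), array([-0.0008, -0.0009,  0.0008]))
0.78 5 [ 488.5 -388.    79.7] (array([-0.2077, -0.0006,  0.2395]), array([-0.0008, -0.0009,  0.0008]))
0.78 0 [ 488.5 -388.    74.7] (array([-0.2185, -0.0006,  0.2522]), array([-0.0008, -0.0009,  0.0008]))
```

View pics/s3.png

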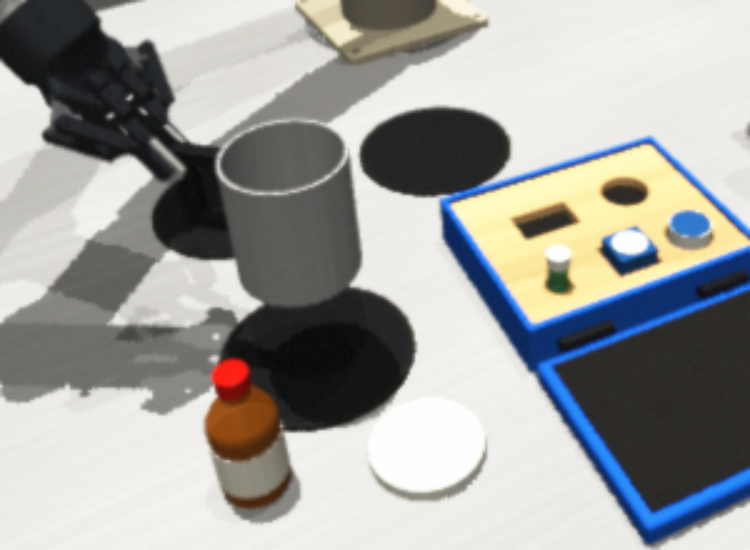

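The jug is upright over the right mat with bottle and lid clear of it. I'll lower it now.

{"fn": "move_arm", "kwargs": {
  "rows": "-0.015 0 0.015 -0.0008 -0.0009 0.0008 1;-0.045 0 0.05 -0.0008 -0.0009 0.0008 1;-0.085 0 0.095 -0.0008 -0.0009 0.0008 1;-0.125 0 0.142 -0.0008 -0.0009 0.0008 1;-0.154 0 0.176 -0.0008 -0.0009 0.0008 1;-0.178 0 0.204 -0.0008 -0.0009 0.0008 1;-0.193 0 0.222 -0.0008 -0.0009 0.0008 1;-0.203 0 0.234 -0.0008 -0.0009 0.0008 1;-0.208 0 0.24 -0.0008 -0.0009 0.0008 1;-0.208 0 0.24 -0.0008 -0.0009 0.0008 1;-0.208 0 0.24 -0.0008 -0.0009 0.0008 1"
}}

```text
clock: 9.07
eef_pos: [490.0, -385.7, 80.9]
tool_rot: [3.14, -0.699, 0.785]
force: [0.0, 0.1, -3.0]
width: 12.5
gripper_force: 60.3
```

{"fn": "move_arm", "kwargs": {
  "rows": "-0.002 0 0.0025 0 0 0 1;-0.004 0 0.005 0 0 0 1;-0.0055 0 0.0065 0 0 0 1;-0.007 0 0.0083 0 0 0 1;-0.007 0 0.0083 0 0 0 1"
}}

```text
clock: 9.48
eef_pos: [489.6, -385.4, 77.1]
tool_rot: [-3.142, -0.699, 0.784]
force: [-1.2, -0.2, -3.0]
width: 12.3
gripper_force: 60.3
```

{"fn": "move_arm", "kwargs": {
  "rows": "-0.0011 0 0.0013 0 0 0 1;-0.0021 0 0.0026 0 0 0 1;-0.0032 0 0.0038 0 0 0 1;-0.0032 0 0.0038 0 0 0 1"
}}

```text
clock: 9.82
eef_pos: [489.7, -385.4, 75.6]
tool_rot: [-3.141, -0.699, 0.784]
force: [-0.5, -0.4, -2.4]
width: 12.4
gripper_force: 60.5
```

{"fn": "move_arm", "kwargs": {
  "rows": "-0.0011 0 0.0013 0 0 0 1;-0.0021 0 0.0026 0 0 0 1;-0.0021 0 0.0026 0 0 0 1"
}}

```text
clock: 10.07
eef_pos: [489.7, -385.5, 74.9]
tool_rot: [3.141, -0.699, 0.784]
force: [-1.5, -1.5, -0.4]
width: 12.1
gripper_force: 60.9
```

{"fn": "move_arm", "kwargs": {
  "rows": "-0.0008 0 0.001 0 0 0 1;-0.0008 0 0.001 0 0 0 1;-0.0008 0 0.001 0 0 0 0.6;-0.0008 0 0.001 0 0 0 0.4;-0.0008 0 0.001 0 0 0 0.2;-0.0008 0 0.001 0 0 0 0.2;-0.0008 0 0.001 0 0 0 0.2;-0.0008 0 0.001 0 0 0 0.2"
}}

```text
clock: 10.73
eef_pos: [489.8, -385.2, 74.1]
tool_rot: [-3.141, -0.699, 0.784]
force: [0.7, -1.1, 0.8]
width: 34.4
gripper_force: 0.0
```

{"fn": "move_arm", "kwargs": {
  "rows": "0 0 -0.02 0 0 0 0.2;0 0 -0.06 0 0 0 0.2;0 0 -0.12 0 0 0 0.2;0 0 -0.2 0 0 0 0;0 0 -0.3 0 0 0 -0.1;0 0 -0.4 0 0 0 -0.1;0 0 -0.5 0 0 0 -0.1;0 0 -0.55 0 0 0 -0.1;0 0 -0.55 0 0 0 -0.1"
}}

```text
clock: 11.48
eef_pos: [412.7, -465.4, 203.6]
tool_rot: [3.134, -0.694, 0.784]
force: [-0.6, -0.5, 0.0]
width: 46.9
gripper_force: 0.0
```

```bash
python3 - <<'E'
from h import *
print(pose()[0],read_state()['tool_rot'],read_state()['qpos'].round(2))
d=snap('top'); im=d['img']; np.save('t2.npy',d,allow_pickle=True)
cv2.imwrite('pics/t2.png',np.hstack([cv2.resize(cv2.cvtColor(im[a:b,c:e],cv2.COLOR_RGB2BGR),(400,400),interpolation=2) for a,b,c,e in((120,240,320,440),(120,240,80,200))]))
f=np.array([np.cos(1.52),np.sin(1.52),0]); O=np.array([557.2,258.5,0])
Rt=orient(1.52-np.pi/2,np.radians(40)); z=Rt.as_matrix()[:,2]
t=O+[0,0,45]-150*z; print('view',t,delta(t,Rt))
E
```

```text
[ 412.67512058 -465.39404555  203.60264164] [ 3.13369221 -0.6942271   0.78366212] [ 1.37  0.8  -0.38  1.53 -0.45  1.1   0.53]
view [552.30441853 162.20622407 159.90666647] (array([ 1.2895, -1.1543,  1.2566]), array([ 0.3036,  0.0018, -0.3593]))
```

View pics/t2.png

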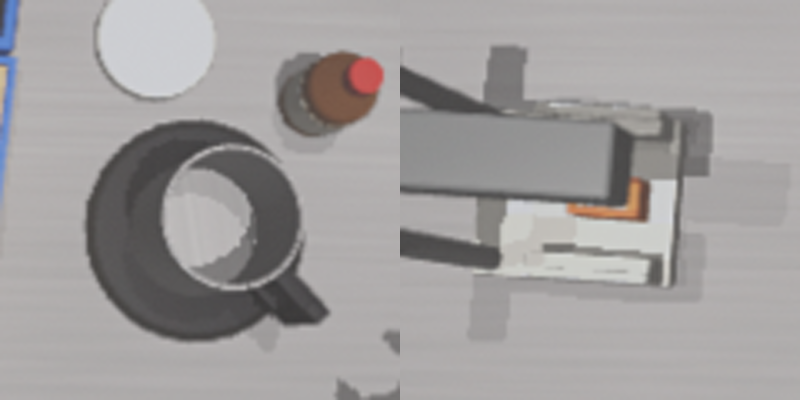

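The jug stands upright inside the mat and off its edges; its rim centre is at about (390,185) in the top view. The orange cartridge's front end shows under the head at about (152,181).

{"fn": "move_arm", "kwargs": {
  "rows": "0.05 -0.03 0.03 0.015 0 -0.018 -0.1;0.15 -0.12 0.1 0.035 0 -0.041 -0.1;0.66 -0.55 0.44 0.1518 0 -0.18 -0.1;0.66 -0.55 0.44 0.1518 0 -0.18 -0.1;0.66 -0.55 0.44 0.1518 0 -0.18 -0.1;0.66 -0.55 0.44 0.1518 0 -0.18 -0.1;0.66 -0.55 0.44 0.1518 0 -0.18 -0.1;0.66 -0.55 0.44 0.1518 0 -0.18 -0.1;0.66 -0.55 0.44 0.1518 0 -0.18 -0.1;0.66 -0.55 0.44 0.1518 0 -0.18 -0.1"
}}

```text
clock: 12.37
eef_pos: [464.9, -172.6, 226.8]
tool_rot: [-3.139, -0.7, 1.159]
force: [-0.4, -0.3, 0.2]
width: 46.7
gripper_force: 0.0
```

```bash
python3 - <<'E'
from h import *
print(pose()[0],read_state()['tool_rot'],read_state()['qpos'].round(2))
O=np.array([557.2,258.5,0])
Rt=orient(1.52-np.pi/2,np.radians(40)); z=Rt.as_matrix()[:,2]
t=O+[0,0,45]-200*z; print('view',t,delta(t,Rt))
E
```

```text
[ 464.92782417 -172.5946567   226.81373837] [-3.13866035 -0.70045301  1.1589355 ] [ 1.11  0.63 -0.55  1.9  -0.47  0.91  0.55]
view [550.67255804 130.10829876 198.20888862] (array([ 0.7329, -0.1398,  0.743 ]), array([ 0.1461, -0.0017, -0.1759]))
```

{"fn": "move_arm", "kwargs": {
  "rows": "0.08 -0.02 0.08 0.015 0 -0.018 -0.1;0.73 -0.14 0.743 0.1461 -0.0017 -0.1759 -0.1;0.73 -0.14 0.743 0.1461 -0.0017 -0.1759 -0.1;0.73 -0.14 0.743 0.1461 -0.0017 -0.1759 -0.1;0.73 -0.14 0.743 0.1461 -0.0017 -0.1759 -0.1;0.73 -0.14 0.743 0.1461 -0.0017 -0.1759 -0.1;0.73 -0.14 0.743 0.1461 -0.0017 -0.1759 -0.1;0.73 -0.14 0.743 0.1461 -0.0017 -0.1759 -0.1;0.73 -0.14 0.743 0.1461 -0.0017 -0.1759 -0.1;0.73 -0.14 0.743 0.1461 -0.0017 -0.1759 -0.1;0.73 -0.14 0.743 0.1461 -0.0017 -0.1759 -0.1"
}}

```text
clock: 13.28
eef_pos: [552.9, 123.9, 196.3]
tool_rot: [3.142, -0.696, 1.513]
force: [-0.8, -0.4, -1.0]
width: 47.0
gripper_force: 0.0
```

```bash
python3 - <<'E'
from h import *
d=snap('wrist','w3.png'); print(d['state']['eef_pos'],d['state']['tool_rot']); np.save('w3.npy',d,allow_pickle=True)
i=d['img'].astype(int); m=((i[...,0]-i[...,2]>40)&(i[...,0]>1.5*i[...,1])).astype(np.uint8)
n,l,st,c=cv2.connectedComponentsWithStats(m)
for k in range(1,n):
    if st[k,4]>60: print(st[k],c[k])
E
```

```text
[552.89049873 123.85717858 196.2509023 ] [ 3.14154916 -0.69559319  1.51256447]
[264 157  26  49 649] [276.69183359 186.27272727]
```

View pics/w3.png

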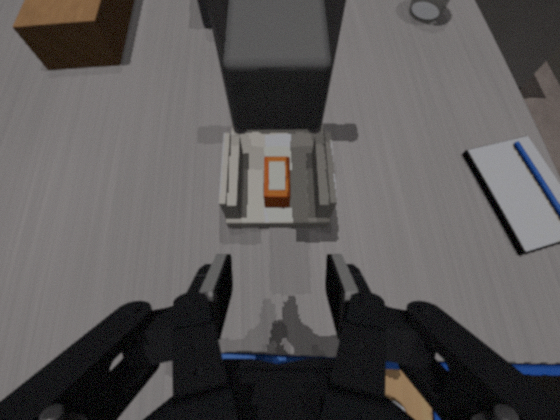

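The cartridge is at (264-290, 157-206), with its white label on top and its front face at rows ~197-206. The rails' inner edges are near columns 242 and 315.

```bash
python3 - <<'E'
from h import *
d=np.load('w3.npy',allow_pickle=True).item(); i=d['img'].astype(int)
m=((i[...,0]-i[...,2]>40)&(i[...,0]>1.5*i[...,1]))
for r in (158,162,170,180,190,195,200,204): c=np.nonzero(m[r])[0]; print(r,c.min(),c.max())
print([(r,i[r,277].tolist()) for r in range(153,210,2)])
print([(r,i[r,268].tolist()) for r in range(186,210,2)])
for r in (170,200): print(r,i[r,214:262].max(1).tolist(),i[r,292:340].max(1).tolist())
E
```

```text
158 265 288
162 265 288
170 265 288
180 265 289
190 264 289
195 264 289
200 266 288
204 266 287
[(153, [151, 151, 147]), (155, [148, 144, 137]), (157, [146, 98, 64]), (159, [145, 85, 37]), (161, [149, 126, 107]), (163, [147, 147, 141]), (165, [152, 152, 146]), (167, [152, 152, 147]), (169, [150, 150, 144]), (171, [151, 151, 144]), (173, [149, 149, 143]), (175, [152, 151, 146]), (177, [150, 150, 144]), (179, [150, 150, 145]), (181, [150, 149, 144]), (183, [152, 152, 146]), (185, [150, 152, 147]), (187, [151, 151, 146]), (189, [142, 129, 119]), (191, [146, 90, 49]), (193, [146, 90, 41]), (195, [138, 81, 34]), (197, [85, 37, 14]), (199, [63, 28, 6]), (201, [66, 34, 18]), (203, [63, 29, 6]), (205, [64, 34, 16]), (207, [106, 101, 96]), (209, [152, 152, 147])]
[(186, [148, 114, 94]), (188, [146, 111, 91]), (190, [145, 91, 56]), (192, [143, 82, 31]), (194, [144, 83, 39]), (196, [118, 62, 31]), (198, [65, 32, 14]), (200, [61, 32, 9]), (202, [61, 27, 8]), (204, [61, 29, 6]), (206, [73, 51, 42]), (208, [141, 139, 136])]
170 [123, 124, 123, 122, 122, 121, 129, 141, 149, 147, 150, 149, 140, 117, 107, 132, 148, 150, 149, 151, 148, 150, 147, 132, 90, 52, 47, 51, 56, 69, 72, 82, 81, 106, 132, 146, 149, 149, 151, 150, 150, 148, 149, 146, 147, 146, 148, 149] [98, 89, 90, 88, 88, 93, 91, 90, 89, 93, 92, 89, 90, 89, 90, 82, 80, 84, 83, 79, 69, 49, 46, 53, 64, 90, 103, 104, 104, 103, 108, 104, 98, 84, 78, 78, 96, 105, 103, 109, 106, 107, 112, 117, 117, 125, 123, 124]
200 [124, 123, 123, 125, 131, 144, 150, 150, 148, 150, 142, 118, 110, 135, 150, 152, 150, 150, 151, 150, 151, 143, 120, 76, 50, 45, 46, 56, 70, 81, 81, 84, 83, 109, 142, 151, 152, 152, 151, 149, 151, 150, 148, 150, 152, 151, 151, 150] [92, 90, 90, 92, 92, 93, 88, 88, 90, 91, 92, 91, 89, 93, 89, 90, 89, 81, 83, 86, 79, 80, 67, 55, 50, 50, 57, 86, 99, 107, 104, 106, 104, 108, 104, 100, 91, 76, 89, 96, 106, 106, 103, 106, 112, 122, 127, 125]
```

```bash
python3 - <<'E'
from h import *
d=np.load('w3.npy',allow_pickle=True).item()
C=onz(d,[[264.4,157],[288.7,157],[263.4,196.3],[289.7,196.3]],54); print('top',C.round(1).tolist()); 
Fb=onz(d,[[276.6,206]],20); print('front bottom',Fb.round(1))
L=onz(d,[[237.8,170],[236.8,200]],60); Rr=onz(d,[[316.5,170],[318.7,200]],60); print(L.round(1).tolist(),Rr.round(1).tolist())
c=C.mean(0); ax=(C[0]+C[1]-C[2]-C[3]); yaw=np.arctan2(ax[1],ax[0]); print('cart',c,yaw,np.linalg.norm(ax)/2,np.linalg.norm(C[2]-C[3]))
print('rail mid', ((L+Rr)/2).round(1).tolist(), 'rail yaw',[np.arctan2(*(X[0]-X[1])[1::-1]) for X in(L,Rr)])
Rt=orient(yaw-np.pi/2,np.radians(40)); z=Rt.as_matrix()[:,2]
g=c.copy(); g[2]=42
for b in (60,0): t=g+5*z-b*z; print(t.round(1),delta(t,Rt))
E
```

```text
top [[546.2, 279.6, 54.0], [574.3, 277.9, 54.0], [543.1, 229.4, 54.0], [571.8, 227.7, 54.0]]
front bottom [[557.5 231.7  20. ]]
[[516.0, 260.6, 60.0], [514.7, 223.9, 60.0]] [[603.5, 255.5, 60.0], [602.0, 218.8, 60.0]]
cart [558.81884832 253.66246235  54.        ] 1.5147698724378018 50.25096671179716 28.761322970701972
rail mid [[559.8, 258.0, 60.0], [558.3, 221.3, 60.0]] rail yaw [np.float64(1.534681982117122), np.float64(1.5282413788324216)]
[556.8 218.4  84.1] (array([ 0.0044, -0.0065,  0.4907]), array([ 0.0016,  0.0018, -0.0018]))
[559.  256.9  38.2] (array([ 0.0049, -0.007 ,  0.6907]), array([ 0.0016,  0.0018, -0.0018]))
```

```bash
python3 - <<'E'
from h import *
yaw=1.52; f=np.array([np.cos(yaw),np.sin(yaw),0]); Rt=orient(yaw-np.pi/2,np.radians(40)); z=Rt.as_matrix()[:,2]
g=np.array([558.8,255.3,50])-6*f
for b in (70,0): t=g+5*z-b*z; print(t.round(1),delta(t,Rt))
E
```

```text
[556.4 207.6  99.8] (array([ 0.0102, -0.0059,  0.4276]), array([ 0.0037,  0.0018, -0.0043]))
[558.7 252.5  46.2] (array([ 0.0108, -0.0073,  0.6609]), array([ 0.0037,  0.0018, -0.0043]))
```

{"fn": "move_arm", "kwargs": {
  "rows": "0.01 -0.006 0.05 0.0037 0.0018 -0.0043 -0.06;0.01 -0.006 0.13 0.0037 0.0018 -0.0043 -0.06;0.01 -0.006 0.23 0.0037 0.0018 -0.0043 -0.06;0.01 -0.006 0.32 0.0037 0.0018 -0.0043 -0.06;0.01 -0.006 0.39 0.0037 0.0018 -0.0043 -0.06;0.01 -0.006 0.428 0.0037 0.0018 -0.0043 -0.06;0.01 -0.006 0.428 0.0037 0.0018 -0.0043 -0.06;0.01 -0.006 0.428 0.0037 0.0018 -0.0043 -0.06;0.01 -0.006 0.428 0.0037 0.0018 -0.0043 -0.06"
}}

```text
clock: 14.08
eef_pos: [557.2, 207.9, 101.2]
tool_rot: [3.139, -0.698, 1.522]
force: [-0.6, -0.9, 1.1]
width: 45.4
gripper_force: 0.0
```

```bash
python3 - <<'E'
from h import *
yaw=1.52; f=np.array([np.cos(yaw),np.sin(yaw),0]); Rt=orient(yaw-np.pi/2,np.radians(40)); z=Rt.as_matrix()[:,2]
d=snap('wrist','w4.png'); i=d['img'].astype(int); m=((i[...,0]-i[...,2]>40)&(i[...,0]>1.5*i[...,1]))
ys,xs=np.nonzero(m); print(xs.min(),xs.max(),ys.min(),ys.max())
for r in range(ys.min(),ys.max(),6): c=np.nonzero(m[r])[0]; print(r,c.min(),c.max(),i[r,(c.min()+3)].tolist())
g=np.array([558.8,255.3,50])-6*f; print(pose()[0],read_state()['width'])
C=np.array([558.8,255.3,0]); l=np.array([-f[1],f[0],0])
print('pred corners',proj(d,[C+[0,0,h]+a*26*f+b*15*l for h,a,b in((54,1,1),(54,1,-1),(54,-1,1),(54,-1,-1),(20,-1,1),(20,-1,-1))]).round(1).tolist())
t=g+5*z; print(t.round(1),delta(t,Rt))
E
```

```text
257 296 194 256
194 258 294 [152, 88, 59]
200 259 295 [210, 126, 65]
206 258 295 [213, 131, 73]
212 258 295 [214, 136, 76]
218 258 296 [213, 139, 76]
224 258 295 [212, 133, 73]
230 257 296 [212, 136, 76]
236 257 296 [211, 137, 75]
242 260 296 [211, 142, 76]
248 258 295 [109, 54, 24]
254 260 294 [111, 57, 30]
[557.30199137 207.92302236 101.35036579] 45.137770725398994
pred corners [[257.3, 180.9], [296.1, 180.9], [255.4, 245.9], [297.7, 245.9], [258.1, 257.7], [295.2, 257.7]]
[558.7 252.5  46.2] (array([-0.0044, -0.0036,  0.2365]), array([ 0.0014, -0.0001,  0.001 ]))
```

View pics/w4.png

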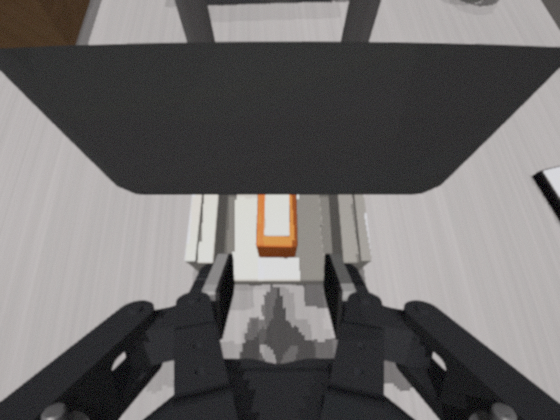

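The cartridge is centred between the fingers at columns 257-296, and the front of the pour head is close to the camera. For more clearance from the head I'll lean to 52° before going in.

```bash
python3 - <<'E'
from h import *
yaw=1.52; f=np.array([np.cos(yaw),np.sin(yaw),0]); Rt=orient(yaw-np.pi/2,np.radians(52)); z=Rt.as_matrix()[:,2]
g=np.array([558.8,255.3,49.5])-9*f; print(read_state()['qpos'].round(2))
for b in (90,0): t=g+5*z-b*z; print(t.round(1),delta(t,Rt))
E
```

```text
[ 0.41  0.89 -0.67  1.94 -0.5   0.41  0.37]
[554.9 179.4 101.8] (array([-0.072 , -0.003 , -0.0625]), array([0.0013, 0.1332, 0.0011]))
[558.5 250.2  46.4] (array([-0.0096, -0.0036,  0.231 ]), array([0.0013, 0.1332, 0.0011]))
```

{"fn": "move_arm", "kwargs": {
  "rows": "-0.035 -0.001 -0.031 0 0 0 -0.06;-0.072 -0.003 -0.0625 0.0006 0.06 0.0005 -0.06;-0.072 -0.003 -0.0625 0.0013 0.1332 0.0011 -0.06;-0.072 -0.003 -0.0625 0.0013 0.1332 0.0011 -0.06;-0.072 -0.003 -0.0625 0.0013 0.1332 0.0011 -0.06;-0.072 -0.003 -0.0625 0.0013 0.1332 0.0011 -0.06;-0.072 -0.003 -0.0625 0.0013 0.1332 0.0011 -0.06"
}}

```text
clock: 14.72
eef_pos: [554.0, 182.5, 103.6]
tool_rot: [3.138, -0.907, 1.529]
force: [0.1, 0.4, 0.5]
width: 45.2
gripper_force: 0.0
```

```bash
python3 - <<'E'
from h import *
yaw=1.52; f=np.array([np.cos(yaw),np.sin(yaw),0]); Rt=orient(yaw-np.pi/2,np.radians(52)); z=Rt.as_matrix()[:,2]
g=np.array([558.8,255.3,49.5])-9*f; print(read_state()['qpos'].round(2))
for b in (90,30,0): t=g+5*z-b*z; print(t.round(1),delta(t,Rt))
E
```

```text
[ 0.63  1.05 -0.82  1.93 -0.5   0.47  0.54]
[554.9 179.4 101.8] (array([-0.011 ,  0.0035, -0.0043]), array([-0.002 ,  0.0006,  0.0035]))
[557.3 226.6  64.9] (array([-0.0108,  0.0041,  0.1957]), array([-0.002 ,  0.0006,  0.0035]))
[558.5 250.2  46.4] (array([-0.0107,  0.0044,  0.2957]), array([-0.002 ,  0.0006,  0.0035]))
```

{"fn": "move_arm", "kwargs": {
  "rows": "-0.011 0.004 0.03 -0.002 0.0006 0.0035 -0.06;-0.011 0.004 0.08 -0.002 0.0006 0.0035 -0.06;-0.011 0.004 0.13 -0.002 0.0006 0.0035 -0.06;-0.011 0.004 0.17 -0.002 0.0006 0.0035 -0.06;-0.011 0.004 0.196 -0.002 0.0006 0.0035 -0.06;-0.011 0.004 0.196 -0.002 0.0006 0.0035 -0.06;-0.011 0.004 0.196 -0.002 0.0006 0.0035 -0.06"
}}

```text
clock: 15.3
eef_pos: [556.8, 226.0, 62.5]
tool_rot: [-3.136, -0.909, 1.513]
force: [0.3, -0.2, -0.4]
width: 45.3
gripper_force: 0.0
```

```bash
python3 - <<'E'
from h import *
yaw=1.52; f=np.array([np.cos(yaw),np.sin(yaw),0]); Rt=orient(yaw-np.pi/2,np.radians(52)); z=Rt.as_matrix()[:,2]
g=np.array([558.8,255.3,49.5])-9*f; s=read_state(); print(s['qpos'].round(2),s['force'],s['tool_rot'])
for b in (30,0): t=g+5*z-b*z; print(t.round(1),delta(t,Rt))
d=snap('wrist'); i=d['img'].astype(int); m=((i[...,0]-i[...,2]>40)&(i[...,0]>1.5*i[...,1]))
ys,xs=np.nonzero(m); print(xs.min(),xs.max(),ys.min(),ys.max()); C=np.array([558.8,255.3,0]); l=np.array([-f[1],f[0],0])
print('pred corners',proj(d,[C+[0,0,h]+a*26*f+b*15*l for h,a,b in((54,1,1),(54,1,-1),(54,-1,1),(54,-1,-1),(20,-1,1),(20,-1,-1))]).round(1).tolist())
for r in range(ys.max()-20,ys.max(),4): c=np.nonzero(m[r])[0]; print(r,c.min(),c.max(),i[r,(c.min()+3)].tolist())
E
```

```text
[ 0.57  1.14 -0.83  1.94 -0.52  0.35  0.55] [ 0.34533753 -0.16410762 -0.40080448] [-3.13551727 -0.90908034  1.51336162]
[557.3 226.6  64.9] (array([ 0.0075,  0.0016, -0.0032]), array([-0.0005, -0.001 , -0.0026]))
[558.5 250.2  46.4] (array([0.0073, 0.0017, 0.0968]), array([-0.0005, -0.001 , -0.0026]))
254 303 192 281
pred corners [[255.9, 189.5], [301.0, 189.3], [252.4, 260.8], [305.0, 260.6], [256.1, 283.3], [301.5, 283.1]]
261 254 303 [109, 54, 25]
265 255 302 [70, 32, 10]
269 256 301 [65, 22, 5]
273 257 300 [72, 39, 17]
277 257 300 [67, 27, 6]
```

{"fn": "move_arm", "kwargs": {
  "rows": "0.007 0.0017 0.01 -0.0005 -0.001 -0.0026 -0.06;0.007 0.0017 0.035 -0.0005 -0.001 -0.0026 -0.06;0.007 0.0017 0.06 -0.0005 -0.001 -0.0026 -0.06;0.007 0.0017 0.08 -0.0005 -0.001 -0.0026 -0.06;0.007 0.0017 0.096 -0.0005 -0.001 -0.0026 -0.06;0.007 0.0017 0.096 -0.0005 -0.001 -0.0026 -0.06;0.007 0.0017 0.096 -0.0005 -0.001 -0.0026 -0.06"
}}

```text
clock: 15.93
eef_pos: [558.4, 249.6, 46.0]
tool_rot: [-3.14, -0.908, 1.518]
force: [-0.3, 0.1, 0.4]
width: 45.0
gripper_force: 0.0
```

```bash
python3 - <<'E'
from h import *
yaw=1.52; f=np.array([np.cos(yaw),np.sin(yaw),0]); Rt=orient(yaw-np.pi/2,np.radians(52)); z=Rt.as_matrix()[:,2]
g=np.array([558.8,255.3,49.5])-9*f; s=read_state(); print(s['qpos'].round(2),s['force'],s['tool_rot'],s['eef_pos'])
print(delta(g+5*z,Rt))
E
```

```text
[ 0.53  1.18 -0.84  1.93 -0.53  0.29  0.57] [-0.25245562  0.13271634  0.37518564] [-3.13970872 -0.90819064  1.51752934] [558.44699463 249.64682282  46.01895049]
(array([0.0023, 0.0002, 0.0008]), array([ 0.    , -0.0004, -0.001 ]))
```

No contact and on target, so I'll close.

{"fn": "move_arm", "kwargs": {
  "rows": "0 0 0 0 0 0 0.1;0 0 0 0 0 0 0.25;0 0 0 0 0 0 0.4;0 0 0 0 0 0 0.7;0 0 0 0 0 0 1;0 0 0 0 0 0 1;0 0 0 0 0 0 1;0 0 0 0 0 0 1"
}}

```text
clock: 16.6
eef_pos: [559.1, 249.2, 46.6]
tool_rot: [3.142, -0.908, 1.518]
force: [-0.6, -1.4, 3.9]
width: 27.0
gripper_force: 59.1
```

{"fn": "move_arm", "kwargs": {
  "rows": "0.005 0 -0.004 0 0 0 1;0.011 0 -0.0085 0 0 0 1;0.019 0 -0.0145 0 0 0 1;0.026 0 -0.0205 0 0 0 1;0.032 0 -0.025 0 0 0 1;0.032 0 -0.025 0 0 0 1"
}}

```text
clock: 17.1
eef_pos: [559.0, 249.4, 59.1]
tool_rot: [3.141, -0.908, 1.519]
force: [-0.6, -0.3, -0.1]
width: 27.3
gripper_force: 59.0
```

```bash
python3 - <<'E'
from h import *
s=read_state(); print(s['width'],s['force'],s['tool_rot'],s['eef_pos'])
d=snap('wrist'); i=d['img'].astype(int); m=((i[...,0]-i[...,2]>40)&(i[...,0]>1.5*i[...,1]))
ys,xs=np.nonzero(m); print(xs.min(),xs.max(),ys.min(),ys.max())
yaw=1.52; f=np.array([np.cos(yaw),np.sin(yaw),0]); l=np.array([-f[1],f[0],0])
C=np.array(s['eef_pos'])-[559.1,249.2,46.6]+[558.8,255.3,20]
print('pred corners',proj(d,[C+[0,0,h]+a*26*f+b*15*l for h,a,b in((34,1,1),(34,1,-1),(34,-1,1),(34,-1,-1),(0,-1,1),(0,-1,-1))]).round(1).tolist())
for r in range(ys.min(),ys.max()+1,4): c=np.nonzero(m[r])[0]; print(r,c.min(),c.max(),i[r,276].tolist())
E
```

```text
27.280488555094514 [-0.57963993 -0.27761883 -0.09411242] [ 3.14104521 -0.90782467  1.51915809] [558.95717501 249.3554751   59.08499106]
121 306 0 308
pred corners [[250.8, 203.5], [302.5, 203.4], [245.6, 290.0], [307.3, 289.9], [250.7, 311.1], [302.7, 311.0]]
0 121 121 [38, 36, 38]Traceback (most recent call last):
  File "<stdin>", line 8, in <module>
    return umr_minimum(a, axis, None, out, keepdims, initial, where)
ValueError: zero-size array to reduction operation minimum which has no identity
```

{"fn": "move_arm", "kwargs": {
  "rows": "-0.016 0 -0.021 0 0 0 1;-0.051 0 -0.066 0 0 0 1;-0.103 0 -0.131 0 0 0 1;-0.154 0 -0.218 0 0 0 1;-0.187 0 -0.32 0 0 0 1;-0.203 0 -0.433 0 0 0 1;-0.213 0 -0.532 0 0 0 1;-0.228 0 -0.605 0 0 0 1;-0.2325 0 -0.622 0 0 0 1;-0.2325 0 -0.622 0 0 0 1"
}}

```text
clock: 17.98
eef_pos: [549.7, 56.8, 118.2]
tool_rot: [3.14, -0.906, 1.516]
force: [-0.0, 0.8, -0.4]
width: 27.1
gripper_force: 59.1
```

```bash
python3 - <<'E'
from h import *
s=read_state(); print(s['width'],s['force'],s['tool_rot'],s['eef_pos'],s['qpos'].round(2))
d=np.load('t2.npy',allow_pickle=True).item(); v=d['img'].max(2)   # earlier top picture, kit unobstructed
for t in (110,130,145,160):
    _,l=cv2.connectedComponents((v<t).astype(np.uint8)); ys,xs=np.nonzero(l==l[186,286])
    q=onz(d,np.c_[xs,ys]+0.,45)[:,:2].astype(np.float32); print(t,len(xs),[np.round(a,1) for a in cv2.minAreaRect(q)],q.mean(0).round(1))
print(v[176:198,286].tolist(),v[186,268:304].tolist())
for P in ((546,-93),):pass
E
```

```text
27.097491280060154 [-0.04643274  0.83326018 -0.40781101] [ 3.14031175 -0.90565758  1.51565165] [549.74368049  56.8363146  118.20357972] [ 0.8   1.01 -0.74  1.85 -0.43  0.71  0.58]
110 301 [array([546.1, -93.2]), array([54.4, 32.1]), np.float64(83.0)] [546.2 -93. ]
130 326 [array([546.3, -92.8]), array([55.6, 33.9]), np.float64(84.0)] [546.2 -93. ]
145 340 [array([546.1, -93. ]), array([56.8, 34.6]), np.float64(84.4)] [546. -93.]
160 360 [array([545.8, -93.4]), array([57.9, 35.9]), np.float64(84.0)] [545.9 -93.2]
[204, 204, 193, 133, 85, 84, 85, 85, 86, 85, 86, 85, 85, 85, 86, 84, 85, 117, 176, 205, 205, 204] [204, 204, 204, 204, 203, 183, 100, 82, 86, 85, 86, 85, 85, 85, 85, 86, 85, 86, 86, 86, 85, 84, 85, 85, 85, 85, 84, 84, 90, 136, 191, 204, 204, 204, 204, 204]
```

```bash
cat >> h.py <<'E'
PK=np.array([546.0,-93.1,33.]); PY=1.468
def place(u,lean=52,pk=None,py=PY,fw=6.3,dn=26.4):
    f=np.array([np.cos(py),np.sin(py),0]); Rt=orient(py-np.pi/2,np.radians(lean))
    return (PK if pk is None else pk)-fw*f+[0,0,dn+u],Rt
E
python3 - <<'E'
from h import *
t,Rt=place(55); print(t,delta(t,Rt))
E
```

```text
[545.35352311 -99.36674298 114.4       ] (array([-0.3313,  0.0146, -0.4019]), array([-0.0231,  0.0012,  0.0187]))
```

{"fn": "move_arm", "kwargs": {
  "rows": "-0.01 0 -0.012 0 0 0 1;-0.035 0.001 -0.042 -0.002 0 0.002 1;-0.075 0.003 -0.091 -0.005 0 0.004 1;-0.12 0.005 -0.146 -0.008 0 0.007 1;-0.17 0.007 -0.206 -0.012 0.001 0.01 1;-0.22 0.01 -0.267 -0.015 0.001 0.012 1;-0.265 0.012 -0.32 -0.018 0.001 0.015 1;-0.3 0.013 -0.364 -0.021 0.001 0.017 1;-0.32 0.014 -0.389 -0.023 0.001 0.0187 1;-0.331 0.0146 -0.402 -0.0231 0.0012 0.0187 1;-0.331 0.0146 -0.402 -0.0231 0.0012 0.0187 1;-0.331 0.0146 -0.402 -0.0231 0.0012 0.0187 1"
}}

```text
clock: 18.98
eef_pos: [544.9, -95.3, 114.5]
tool_rot: [-3.139, -0.911, 1.471]
force: [-1.3, -0.3, -0.6]
width: 27.4
gripper_force: 59.1
```

```bash
python3 - <<'E'
from h import *
s=read_state(); print(s['width'],s['force'],s['tool_rot'],s['eef_pos'],s['qpos'].round(2)); t,Rt=place(55); print(delta(t,Rt))
d=snap('wrist'); np.save('w5.npy',d,allow_pickle=True); i=d['img'].astype(int); v=i.max(2)
f=np.array([np.cos(PY),np.sin(PY),0]); l=np.array([-f[1],f[0],0])
q=[PK+[0,0,12]+a*29*f+b*18*l for a,b in((1,1),(1,-1),(-1,1),(-1,-1))]; print('pocket corners pred',proj(d,q).round(1).tolist())
m=((i[...,0]-i[...,2]>40)&(i[...,0]>1.6*i[...,1])); ys,xs=np.nonzero(m); print('cart',xs.min(),xs.max(),ys.min(),ys.max())
for r in range(100,330,12): c=np.nonzero(m[r])[0]; print(r,(c.min(),c.max()) if len(c) else None, v[r,200:360:4].tolist())
E
```

```text
27.426113899650215 [-1.29884254 -0.32480015 -0.60138617] [-3.13872219 -0.91115886  1.47116561] [544.883608   -95.29732489 114.45085194] [ 0.96  1.03 -0.66  1.67 -0.34  0.97  0.62]
(array([-0.0083,  0.0029, -0.0104]), array([-0.0034, -0.0023,  0.0012]))
pocket corners pred [[256.4, 262.3], [302.4, 262.5], [252.6, 340.2], [305.6, 340.5]]
cart 251 307 204 309
100 None [126, 127, 126, 128, 111, 111, 99, 83, 101, 96, 100, 97, 103, 108, 118, 119, 122, 118, 116, 118, 117, 58, 69, 69, 84, 75, 72, 72, 72, 78, 128, 133, 130, 134, 131, 135, 130, 129, 132, 130]
112 None [126, 127, 132, 127, 127, 130, 125, 127, 130, 125, 126, 130, 127, 126, 127, 116, 124, 121, 121, 120, 117, 117, 121, 122, 131, 131, 134, 131, 132, 133, 132, 133, 129, 129, 133, 132, 135, 131, 131, 129]
124 None [127, 129, 129, 128, 127, 128, 130, 126, 130, 128, 125, 124, 127, 125, 129, 118, 121, 122, 120, 119, 119, 121, 122, 119, 124, 129, 131, 133, 130, 129, 133, 135, 131, 130, 130, 130, 130, 134, 128, 132]
136 None [126, 128, 125, 128, 124, 128, 126, 125, 127, 124, 126, 128, 126, 125, 126, 120, 119, 122, 117, 125, 118, 124, 126,
[... 2719 characters left out ...]
[159, 156, 92, 29, 26, 35, 37, 31, 37, 105, 57, 12, 10, 63, 70, 73, 73, 75, 76, 74, 75, 74, 75, 73, 73, 72, 70, 11, 14, 42, 107, 48, 23, 30, 29, 35, 29, 66, 145, 157]
304 (np.int64(254), np.int64(304)) [27, 33, 34, 34, 24, 22, 33, 31, 31, 19, 22, 10, 27, 114, 70, 70, 68, 67, 73, 73, 74, 70, 75, 71, 66, 73, 57, 31, 13, 24, 22, 25, 36, 35, 17, 32, 33, 34, 34, 30]
316 None [21, 29, 27, 30, 28, 35, 29, 34, 25, 23, 10, 16, 97, 150, 62, 30, 29, 20, 16, 16, 2, 1, 22, 27, 18, 8, 33, 84, 12, 30, 11, 29, 29, 31, 30, 28, 28, 29, 27, 29]
328 None [29, 32, 33, 31, 30, 24, 20, 30, 34, 30, 19, 18, 152, 147, 36, 21, 26, 0, 0, 17, 12, 19, 8, 7, 21, 19, 20, 146, 46, 23, 24, 28, 30, 27, 25, 37, 34, 28, 38, 30]
```

```bash
python3 - <<'E'
from h import *
d=np.load('w5.npy',allow_pickle=True).item(); i=d['img'].astype(int); v=i.max(2)
for r in (312,318,324,330,336,342): print(r,v[r,240:270].tolist(),v[r,292:322].tolist())
print([(r,int(v[r,279])) for r in range(300,360,2)])
s=d['state']; f=np.array([np.cos(PY),np.sin(PY),0]); l=np.array([-f[1],f[0],0])
q=[PK+[0,0,12]+a*29*f+b*18*l for a,b in((.2,1),(.2,-1),(-.6,1),(-.6,-1))]; print(proj(d,q).round(1).tolist())
yaw=s['tool_rot'][2]; f=np.array([np.cos(yaw),np.sin(yaw),0]); l=np.array([-f[1],f[0],0]); C=np.array(s['eef_pos'])+6.3*f-[0,0,26.4]
print('cart pred',proj(d,[C+[0,0,h]+a*26*f+b*15*l for h,a,b in((34,1,1),(34,1,-1),(34,-1,1),(34,-1,-1),(0,-1,1),(0,-1,-1))]).round(1).tolist())
print([(r,i[r,279].tolist()) for r in range(282,312,2)],[(r,i[r,279].tolist()) for r in range(198,210,1)])
E
```

```text
312 [6, 22, 8, 10, 26, 0, 7, 24, 74, 122, 145, 149, 151, 144, 133, 104, 69, 37, 16, 7, 11, 26, 26, 22, 18, 16, 22, 22, 18, 30] [20, 9, 17, 27, 19, 17, 18, 17, 11, 21, 8, 2, 33, 56, 70, 85, 79, 48, 19, 0, 12, 24, 21, 31, 20, 22, 3, 5, 19, 27]
318 [17, 27, 22, 20, 14, 14, 28, 68, 118, 139, 149, 153, 148, 144, 121, 98, 61, 33, 26, 19, 21, 30, 23, 13, 36, 28, 16, 19, 18, 12] [23, 15, 20, 13, 16, 5, 0, 27, 7, 19, 16, 9, 36, 54, 66, 87, 89, 75, 44, 17, 16, 16, 24, 22, 5, 17, 18, 10, 11, 24]
324 [5, 22, 14, 13, 8, 21, 72, 121, 143, 153, 148, 147, 150, 138, 116, 82, 60, 37, 23, 22, 20, 11, 20, 25, 24, 21, 15, 0, 16, 0] [9, 22, 17, 14, 10, 20, 12, 0, 15, 15, 5, 14, 20, 47, 65, 89, 108, 109, 89, 53, 24, 17, 17, 33, 16, 17, 19, 18, 7, 26]
330 [19, 30, 27, 24, 29, 64, 112, 144, 153, 158, 156, 152, 147, 135, 107, 72, 44, 21, 14, 22, 24, 25, 21, 23, 15, 24, 13, 13, 13, 19] [13, 10, 23, 30, 24, 13, 22, 21, 23, 24, 25, 20, 40, 53, 92, 129, 146, 153, 141, 107, 56, 27, 26, 30, 31, 28, 24, 20, 19, 25]
336 [111, 127, 128, 127, 130, 140, 151, 155, 156, 157, 157, 157, 149, 136, 108, 80, 45, 28, 20, 24, 25
[... 843 characters left out ...]
4.9, 323.1]]
cart pred [[252.1, 203.0], [303.8, 203.1], [246.7, 289.2], [308.5, 289.3], [251.8, 310.7], [303.8, 310.8]]
[(282, [153, 104, 47]), (284, [156, 110, 54]), (286, [155, 102, 49]), (288, [143, 82, 40]), (290, [96, 46, 15]), (292, [74, 35, 16]), (294, [73, 37, 10]), (296, [68, 26, 6]), (298, [72, 32, 8]), (300, [70, 30, 8]), (302, [77, 44, 24]), (304, [71, 33, 17]), (306, [71, 38, 20]), (308, [70, 31, 13]), (310, [27, 18, 3])] [(198, [29, 24, 23]), (199, [30, 31, 25]), (200, [23, 24, 24]), (201, [26, 23, 22]), (202, [18, 19, 21]), (203, [50, 31, 25]), (204, [100, 59, 28]), (205, [142, 85, 39]), (206, [154, 97, 44]), (207, [157, 104, 49]), (208, [155, 101, 47]), (209, [156, 101, 47])]
```

```bash
sed -i 's/^PK=.*/PK=np.array([546.55,-92.5,33.]); PY=1.468/' h.py; python3 - <<'E'
from h import *
for u in (55,20,7): t,Rt=place(u); print(u,t.round(1),delta(t,Rt))
E
```

```text
55 [545.9 -98.8 114.4] (array([-0.0083,  0.0045, -0.0093]), array([-0.0036, -0.0023,  0.0016]))
20 [545.9 -98.8  79.4] (array([-0.1005,  0.0047,  0.0622]), array([-0.0036, -0.0023,  0.0016]))
7 [545.9 -98.8  66.4] (array([-0.1347,  0.0048,  0.0888]), array([-0.0036, -0.0023,  0.0016]))
```

{"fn": "move_arm", "kwargs": {
  "rows": "-0.008 0.0045 -0.009 -0.0036 -0.0023 0.0016 1;-0.02 0.0045 0 -0.0036 -0.0023 0.0016 1;-0.04 0.0046 0.016 -0.0036 -0.0023 0.0016 1;-0.065 0.0046 0.035 -0.0036 -0.0023 0.0016 1;-0.085 0.0047 0.05 -0.0036 -0.0023 0.0016 1;-0.1 0.0047 0.062 -0.0036 -0.0023 0.0016 1;-0.1 0.0047 0.062 -0.0036 -0.0023 0.0016 1;-0.1 0.0047 0.062 -0.0036 -0.0023 0.0016 1;-0.1 0.0047 0.062 -0.0036 -0.0023 0.0016 1"
}}

```text
clock: 19.78
eef_pos: [546.2, -100.4, 79.4]
tool_rot: [3.141, -0.906, 1.466]
force: [0.4, 0.4, -0.8]
width: 27.1
gripper_force: 59.1
```

```bash
python3 - <<'E'
from h import *
s=read_state(); print(s['force'],s['eef_pos'],s['tool_rot'])
for u in (20,7,4): t,Rt=place(u); print(u,t.round(1),delta(t,Rt))
d=snap('wrist'); i=d['img'].astype(int); v=i.max(2)
m=((i[...,0]-i[...,2]>40)&(i[...,0]>1.6*i[...,1]))
for r in (250,280,300): c=np.nonzero(m[r,200:])[0]+200; print(r,c.min(),c.max())
for r in (308,311,314,318,324): print(r,v[r,240:270].tolist(),v[r,292:322].tolist())
print([(r,i[r,279].tolist()) for r in range(300,350,2)])
f=np.array([np.cos(PY),np.sin(PY),0]); l=np.array([-f[1],f[0],0]); q=[np.array([547.1,-92.6,45])+a*29*f+b*18*l for a,b in((1,1),(1,-1),(-1,1),(-1,-1))]; print(proj(d,q).round(1).tolist())
E
```

```text
[ 0.35639926  0.37486536 -0.77645269] [ 546.23154748 -100.40891088   79.36180824] [ 3.14099727 -0.90647125  1.46629372]
20 [545.9 -98.8  79.4] (array([ 0.0034, -0.0017,  0.0041]), array([ 0.0012,  0.0007, -0.0007]))
7 [545.9 -98.8  66.4] (array([-0.0307, -0.0017,  0.0308]), array([ 0.0012,  0.0007, -0.0007]))
4 [545.9 -98.8  63.4] (array([-0.0386, -0.0017,  0.037 ]), array([ 0.0012,  0.0007, -0.0007]))
250 251 306
280 251 306
300 252 305
308 [7, 11, 22, 10, 9, 27, 0, 13, 11, 17, 25, 14, 14, 35, 59, 63, 67, 66, 62, 62, 60, 61, 58, 66, 65, 63, 60, 60, 64, 59] [61, 62, 64, 65, 60, 64, 58, 64, 67, 57, 50, 36, 34, 22, 37, 36, 24, 25, 15, 4, 11, 23, 30, 25, 26, 13, 11, 15, 17, 14]
311 [6, 18, 24, 25, 0, 19, 18, 8, 13, 29, 32, 14, 20, 10, 15, 19, 12, 14, 15, 9, 0, 9, 24, 15, 13, 13, 22, 16, 20, 22] [1, 10, 20, 11, 18, 8, 0, 3, 22, 19, 15, 8, 22, 33, 41, 45, 40, 20, 13, 14, 2, 23, 24, 3, 11, 14, 11, 7, 17, 27]
314 [14, 6, 22, 12, 19, 17, 3, 2, 25, 31, 31, 23, 0, 3, 18, 0, 17, 18, 7, 17, 21, 12, 15, 7, 9, 4, 16, 3, 7, 7] [14, 11, 13, 17, 5, 18, 19, 22, 19, 16, 17, 0, 18, 21, 47, 71, 76, 59, 2
[... 475 characters left out ...]
 129, 133, 132, 129, 132, 129, 129, 126, 117, 95, 53, 17, 5, 24, 12, 20, 20, 12, 12, 15, 25]
[(300, [68, 28, 6]), (302, [72, 38, 14]), (304, [68, 28, 10]), (306, [66, 27, 6]), (308, [65, 36, 17]), (310, [23, 12, 0]), (312, [12, 15, 11]), (314, [17, 13, 6]), (316, [89, 70, 53]), (318, [134, 112, 85]), (320, [138, 116, 86]), (322, [136, 117, 86]), (324, [120, 99, 72]), (326, [109, 91, 66]), (328, [110, 88, 64]), (330, [119, 95, 70]), (332, [149, 123, 91]), (334, [153, 127, 96]), (336, [150, 121, 90]), (338, [149, 120, 90]), (340, [151, 127, 97]), (342, [107, 87, 66]), (344, [83, 68, 42]), (346, [86, 67, 48]), (348, [81, 63, 48])]
[[252.1, 233.0], [303.6, 233.0], [247.8, 317.0], [308.2, 316.9]]
```

{"fn": "move_arm", "kwargs": {
  "rows": "0.004 -0.0015 0.005 0.0012 0.0007 -0.0007 1;-0.005 -0.0015 0.012 0.0012 0.0007 -0.0007 1;-0.013 -0.0015 0.019 0.0012 0.0007 -0.0007 1;-0.022 -0.0015 0.026 0.0012 0.0007 -0.0007 1;-0.03 -0.0015 0.032 0.0012 0.0007 -0.0007 1;-0.03 -0.0015 0.032 0.0012 0.0007 -0.0007 1;-0.03 -0.0015 0.032 0.0012 0.0007 -0.0007 1"
}}

```text
clock: 20.42
eef_pos: [545.7, -98.5, 65.9]
tool_rot: [-3.141, -0.907, 1.467]
force: [-0.3, -0.1, -0.6]
width: 27.3
gripper_force: 59.1
```

{"fn": "move_arm", "kwargs": {
  "rows": "-0.0013 0 0.001 0 0 0 1;-0.0026 0 0.002 0 0 0 1;-0.004 0 0.003 0 0 0 1;-0.0053 0 0.004 0 0 0 1;-0.0053 0 0.004 0 0 0 1"
}}

```text
clock: 20.83
eef_pos: [545.8, -98.6, 64.2]
tool_rot: [-3.141, -0.907, 1.468]
force: [0.2, -0.1, -0.7]
width: 27.4
gripper_force: 59.1
```

{"fn": "move_arm", "kwargs": {
  "rows": "-0.0013 0 0.001 0 0 0 1;-0.0026 0 0.002 0 0 0 1;-0.004 0 0.003 0 0 0 1;-0.004 0 0.003 0 0 0 1"
}}

```text
clock: 21.17
eef_pos: [545.8, -98.6, 62.6]
tool_rot: [-3.141, -0.907, 1.468]
force: [-0.0, 0.1, -1.3]
width: 27.4
gripper_force: 59.1
```

{"fn": "move_arm", "kwargs": {
  "rows": "-0.0013 0 0.001 0 0 0 1;-0.0026 0 0.002 0 0 0 1;-0.004 0 0.003 0 0 0 1;-0.004 0 0.003 0 0 0 1"
}}

```text
clock: 21.5
eef_pos: [545.8, -98.6, 61.1]
tool_rot: [-3.141, -0.907, 1.468]
force: [0.4, -0.9, -0.0]
width: 27.2
gripper_force: 59.1
```

{"fn": "move_arm", "kwargs": {
  "rows": "-0.0013 0 0.001 0 0 0 1;-0.0026 0 0.002 0 0 0 1;-0.0026 0 0.002 0 0 0 1"
}}

```text
clock: 21.75
eef_pos: [545.8, -98.6, 60.1]
tool_rot: [-3.141, -0.907, 1.468]
force: [0.3, -0.2, -0.6]
width: 26.8
gripper_force: 59.1
```

{"fn": "move_arm", "kwargs": {
  "rows": "-0.0013 0 0.001 0 0 0 1;-0.0026 0 0.002 0 0 0 1;-0.0026 0 0.002 0 0 0 1"
}}

```text
clock: 22.0
eef_pos: [545.9, -98.6, 59.6]
tool_rot: [3.142, -0.908, 1.468]
force: [-0.4, -0.4, 1.1]
width: 27.2
gripper_force: 59.4
```

{"fn": "move_arm", "kwargs": {
  "rows": "0 0 0 0 0 0 0.3;0 0 0 0 0 0 0.2;0 0 0 0 0 0 0.1;0 0 0 0 0 0 0;0 0 0 0 0 0 0;0 0 0 0 0 0 0"
}}

```text
clock: 22.5
eef_pos: [545.8, -98.6, 59.2]
tool_rot: [-3.141, -0.907, 1.468]
force: [0.9, 0.1, 0.5]
width: 42.6
gripper_force: 0.0
```

```bash
python3 - <<'E'
from h import *
s=read_state(); print(s['force'],s['eef_pos'],s['width'])
d=snap('wrist'); i=d['img'].astype(int)
m=((i[...,0]-i[...,2]>40)&(i[...,0]>1.6*i[...,1])); ys,xs=np.nonzero(m[:,200:360]); print(xs.min()+200,xs.max()+200,ys.min(),ys.max())
f=np.array([np.cos(PY),np.sin(PY),0]); l=np.array([-f[1],f[0],0]); C=np.array([546.5,-92.3,33.])
print('cart pred',proj(d,[C+[0,0,h]+a*26*f+b*15*l for h,a,b in((34,1,1),(34,1,-1),(34,-1,1),(34,-1,-1),(12,-1,1),(12,-1,-1))]).round(1).tolist())
print([(r,i[r,279].tolist()) for r in range(284,330,2)],[(r,i[r,279].tolist()) for r in range(198,212,1)])
E
```

```text
[0.85558268 0.13846136 0.52292786] [545.8439018  -98.58071998  59.24218349] 42.57255834780159
248 309 206 308
cart pred [[252.0, 202.8], [303.7, 202.8], [246.9, 289.3], [308.6, 289.3], [250.2, 303.8], [305.4, 303.8]]
[(284, [148, 101, 52]), (286, [148, 98, 46]), (288, [144, 82, 39]), (290, [108, 56, 29]), (292, [65, 28, 6]), (294, [64, 26, 6]), (296, [71, 38, 22]), (298, [71, 35, 23]), (300, [70, 34, 19]), (302, [66, 29, 13]), (304, [62, 24, 5]), (306, [66, 31, 9]), (308, [84, 57, 35]), (310, [135, 117, 86]), (312, [149, 137, 104]), (314, [149, 137, 104]), (316, [148, 138, 103]), (318, [150, 139, 106]), (320, [150, 139, 104]), (322, [151, 141, 105]), (324, [152, 140, 107]), (326, [151, 140, 104]), (328, [150, 139, 105])] [(198, [152, 137, 104]), (199, [148, 133, 101]), (200, [148, 134, 101]), (201, [151, 135, 101]), (202, [150, 135, 101]), (203, [145, 128, 93]), (204, [146, 116, 78]), (205, [146, 96, 55]), (206, [149, 96, 46]), (207, [144, 90, 36]), (208, [146, 93, 40]), (209, [147, 94, 44]), (210, [149, 96, 44]), (211, [149, 99, 45])]
```

{"fn": "move_arm", "kwargs": {
  "rows": "0 0 -0.015 0 0 0 0;0 0 -0.05 0 0 0 0;0 0 -0.1 0 0 0 0;0 0 -0.16 0 0 0 0;0.03 0 -0.23 0 0 0 0;0.08 0 -0.3 0 0 0 0;0.14 0 -0.37 0 0 0 0;0.2 0 -0.42 0 0 0 0;0.26 0 -0.45 0 0 0 0;0.26 0 -0.45 0 0 0 0;0.26 0 -0.45 0 0 0 0"
}}

```text
clock: 23.47
eef_pos: [540.3, -157.4, 205.2]
tool_rot: [3.138, -0.905, 1.471]
force: [-0.9, -0.0, -0.6]
width: 42.4
gripper_force: 0.0
```

```bash
python3 - <<'E'
from h import *
s=read_state(); print(s['force'],s['eef_pos'],s['qpos'].round(2))
f=np.array([np.cos(PY),np.sin(PY),0]); l=np.array([-f[1],f[0],0]); C=np.array([546.5,-92.3,33.])
P=[C+[0,0,h]+a*26*f+b*15*l for h,a,b in((34,1,1),(34,1,-1),(34,-1,1),(34,-1,-1),(12,-1,1),(12,-1,-1))]
for n in('wrist','scene','top'):
    d=snap(n); i=d['img'].astype(int); k=proj(d,P); x0,y0=k.min(0).astype(int)-12; x1,y1=k.max(0).astype(int)+12
    S=i[y0:y1,x0:x1]; hs=cv2.cvtColor(S.astype(np.uint8),cv2.COLOR_RGB2HSV)
    m=((S[...,0]-S[...,2]>50)&(S[...,0]>1.5*S[...,1])).astype(np.uint8)
    ys,xs=np.nonzero(m); print(n,'pred',k.round(1).tolist()); 
    if len(xs): print('  orange box',xs.min()+x0,xs.max()+x0,ys.min()+y0,ys.max()+y0,len(xs))
    if n=='top': np.save('t3.npy',d,allow_pickle=True)
    h,e=cv2.convexHull(np.c_[xs,ys].astype(np.int32)),0
    print('  hull',(cv2.approxPolyDP(h,2,True)[:,0]+[x0,y0]).tolist())
E
```

```text
[-0.94768785 -0.00659218 -0.60725366] [ 540.29038072 -157.44489442  205.24638212] [ 1.03  0.92 -0.66  1.55 -0.34  1.2   0.57]
wrist pred [[263.3, 238.1], [291.2, 238.2], [261.8, 284.4], [292.4, 284.5], [262.7, 292.3], [291.6, 292.3]]
  orange box 262 293 241 294 569
  hull [[290, 294], [264, 293], [262, 271], [265, 241], [290, 241], [293, 272]]
scene pred [[284.1, 253.5], [290.0, 260.3], [264.5, 259.6], [270.1, 266.7], [264.7, 266.9], [270.2, 274.1]]
  orange box 266 290 261 274 213
  hull [[290, 268], [270, 274], [266, 269], [266, 262], [289, 261]]
top pred [[273.7, 190.0], [275.2, 177.4], [295.6, 192.7], [297.1, 180.1], [295.0, 193.4], [296.5, 181.0]]Traceback (most recent call last):
  File "<stdin>", line 13, in <module>
cv2.error: OpenCV(4.12.0) /io/opencv/modules/imgproc/src/approx.cpp:690: error: (-215:Assertion failed) npoints >= 0 && (depth == CV_32S || depth == CV_32F) in function 'approxPolyDP'
```

{"fn": "move_arm", "kwargs": {
  "rows": "0 0 -0.05 0 0 0 0;-0.05 -0.15 -0.15 0 0 0 0;-0.1 -0.3 -0.3 0 0 0 0;-0.1 -0.45 -0.4 0 0 0 0;-0.1 -0.6 -0.5 0 0 0 0;-0.1 -0.6 -0.5 0 0 0 0;-0.1 -0.6 -0.5 0 0 0 0;-0.1 -0.6 -0.5 0 0 0 0;-0.1 -0.6 -0.5 0 0 0 0;-0.1 -0.6 -0.5 0 0 0 0"
}}

```text
clock: 24.45
eef_pos: [347.3, -273.4, 272.2]
tool_rot: [3.142, -0.909, 1.469]
force: [0.4, 0.1, -0.3]
width: 42.9
gripper_force: 0.0
```

```bash
python3 - <<'E'
from h import *
s=read_state(); print(s['force'],s['eef_pos'])
f=np.array([np.cos(PY),np.sin(PY),0]); l=np.array([-f[1],f[0],0]); C=np.array([546.5,-92.3,33.])
P=[C+[0,0,h]+a*26*f+b*15*l for h,a,b in((34,1,1),(34,1,-1),(34,-1,1),(34,-1,-1),(12,-1,1),(12,-1,-1))]
for n in('scene','top'):
    d=snap(n); i=d['img'].astype(int); np.save(n+'3.npy',d,allow_pickle=True); k=proj(d,P); x0,y0=k.min(0).astype(int)-10; x1,y1=k.max(0).astype(int)+10
    print(n,k.round(1).tolist(),x0,y0)
    for r in range(y0,y1,2 if n=='scene' else 3): print(r,' '.join('%d/%d/%d'%tuple(p) for p in i[r,x0:x1:2]))
E
```

```text
[ 0.35300124  0.11084648 -0.34956879] [ 347.32431473 -273.36349163  272.2426064 ]
scene [[284.1, 253.5], [290.0, 260.3], [264.5, 259.6], [270.1, 266.7], [264.7, 266.9], [270.2, 274.1]] 254 243
243 36/37/37 36/37/40 36/36/38 43/43/41 53/53/49 208/207/202 240/238/235 239/237/234 239/238/235 239/239/236 238/238/234 237/236/233 238/237/234 238/238/234 239/238/235 236/236/235 232/233/236 191/212/241 136/178/246 80/150/246 38/100/213 65/90/164 122/114/134
245 37/37/38 35/36/36 40/39/40 43/44/40 175/174/169 239/238/234 240/239/235 239/237/234 238/237/234 238/236/233 238/237/234 237/237/233 235/235/234 230/231/235 174/204/243 109/164/247 58/127/237 34/92/200 77/91/151 151/137/136 239/214/149 252/241/175 254/247/185
247 36/36/38 37/37/37 42/40/37 90/90/85 232/230/227 238/237/233 238/237/233 238/237/233 238/237/234 235/235/235 220/227/238 154/188/245 91/154/247 50/116/230 36/86/185 97/102/150 154/138/125 250/238/172 253/244/179 254/248/186 254/249/190 254/250/193 254/250/194
249 40/41/38 39/37/35 84/84/80 229/227/223 238/237/234 238/237/235 235/235/236 208/221/241 137/178/246 78/148/246 41/106
[... 7358 characters left out ...]
09/196/161 208/194/158 201/186/151 183/169/137 168/154/125 153/141/114 148/134/109 125/111/92 124/108/90 189/170/138 209/192/157 208/191/157 209/192/157 208/192/157
197 209/202/166 209/201/165 209/201/165 209/200/164 209/200/165 209/199/163 209/199/164 209/199/164 209/199/163 209/199/163 209/199/163 209/199/164 209/199/164 209/199/164 209/199/164 209/199/164 210/199/164 209/198/163 210/199/164 209/198/161 209/196/161 208/196/161
200 209/202/166 209/202/166 209/203/167 210/203/167 209/203/166 209/202/166 210/204/167 209/203/166 209/203/166 209/202/166 209/202/165 209/202/165 209/202/166 209/202/166 209/201/165 209/200/164 209/199/164 209/199/164 209/199/164 209/199/164 209/199/164 209/199/164
```

```bash
python3 - <<'E'
from h import *
Rt=orient(PY-np.pi/2,0.0); 
for z in (200,95): print(delta(np.array([546.5,-92.5,z]),Rt))
E
```

```text
(array([0.2182, 0.5992, 0.6725]), array([-0.0006, -0.5786,  0.0014]))
(array([-0.0579,  0.5991,  0.8876]), array([-0.0006, -0.5786,  0.0014]))
```

{"fn": "move_arm", "kwargs": {
  "rows": "0.05 0.1 0.03 0 -0.05 0 1;0.13 0.25 0.16 0 -0.16 0 1;0.2 0.42 0.36 0 -0.28 0 1;0.22 0.6 0.67 -0.0006 -0.5786 0.0014 1;0.22 0.6 0.67 -0.0006 -0.5786 0.0014 1;0.22 0.6 0.67 -0.0006 -0.5786 0.0014 1;0.22 0.6 0.67 -0.0006 -0.5786 0.0014 1;0.22 0.6 0.67 -0.0006 -0.5786 0.0014 1;0.22 0.6 0.67 -0.0006 -0.5786 0.0014 1;0.22 0.6 0.67 -0.0006 -0.5786 0.0014 1;0.22 0.6 0.67 -0.0006 -0.5786 0.0014 1;0.22 0.6 0.67 -0.0006 -0.5786 0.0014 1"
}}

```text
clock: 25.55
eef_pos: [545.8, -95.5, 200.4]
tool_rot: [-3.14, 0.002, 1.465]
force: [-0.1, -0.4, -0.1]
width: -0.1
gripper_force: 0.0
```

```bash
python3 - <<'E'
from h import *
s=read_state(); print(s['force'],s['eef_pos'],s['tool_rot'],s['width'])
Rt=orient(PY-np.pi/2,0.0)
for z in (90,84): print(delta(np.array([546.5,-92.5,z]),Rt))
f=np.array([np.cos(PY),np.sin(PY),0]); l=np.array([-f[1],f[0],0]); C=np.array([546.5,-92.3,33.])
P=[C+[0,0,h]+a*26*f+b*15*l for h,a,b in((34,1,1),(34,1,-1),(34,-1,1),(34,-1,-1))]; Q=[C+[0,0,12]+a*29*f+b*18*l for a,b in((1,1),(1,-1),(-1,1),(-1,-1))]
d=snap('wrist'); i=d['img'].astype(int); k=proj(d,P); print('top pred',k.round(1).tolist(),'pocket pred',proj(d,Q).round(1).tolist())
x0,y0=k.min(0).astype(int)-8; x1,y1=k.max(0).astype(int)+8
m=(i[...,0]>1.5*i[...,1])&(i[...,0]-i[...,2]>40); m[:y0]=0;m[y1:]=0;m[:,:x0]=0;m[:,x1:]=0
ys,xs=np.nonzero(m); print(cv2.minAreaRect(np.c_[xs,ys].astype(np.float32)),xs.min(),xs.max(),ys.min(),ys.max())
c=int(k[:,1].mean()); e=int(k[:,0].mean())
print('row',c,x0,i[c,x0:x0+24].max(1).tolist(),x1-24,i[c,x1-24:x1].max(1).tolist()); print('col',e,y0,i[y0:y0+24,e].max(1).tolist(),y1-24,i[y1-24:y1,e].max(1).tolist())
E
```

```text
[-0.13384957 -0.41563294 -0.11058764] [545.77753591 -95.47203509 200.35399131] [-3.14013295e+00  1.91934544e-03  1.46459138e+00] -0.1077462620723269
(array([0.0108, 0.0019, 0.3678]), array([-0.0009,  0.0012, -0.0022]))
(array([0.0109, 0.0019, 0.3878]), array([-0.0009,  0.0012, -0.0022]))
top pred [[262.3, 166.2], [294.8, 166.1], [263.3, 219.4], [294.1, 219.3]] pocket pred [[260.4, 159.6], [296.7, 159.5], [261.5, 215.2], [296.0, 215.1]]
((278.5, 189.5), (57.0, 33.0), 90.0) 262 295 161 218
row 192 254 [116, 114, 118, 117, 116, 111, 108, 103, 81, 86, 113, 127, 129, 129, 129, 124, 123, 117, 120, 121, 121, 118, 120, 119] 278 [122, 118, 118, 120, 118, 121, 117, 118, 120, 120, 125, 130, 130, 129, 128, 122, 107, 68, 68, 109, 129, 140, 137, 138]
col 278 158 [126, 84, 47, 59, 83, 92, 91, 98, 118, 146, 162, 165, 163, 167, 165, 165, 159, 151, 150, 152, 152, 151, 143, 130] 203 [119, 125, 142, 145, 150, 149, 151, 149, 151, 155, 159, 162, 162, 158, 153, 138, 123, 122, 125, 125, 131, 136, 152, 173]
```

{"fn": "move_arm", "kwargs": {
  "rows": "0.011 0.002 0.05 0 0.0012 -0.002 1;0.011 0.002 0.14 0 0.0012 -0.002 1;0.011 0.002 0.24 0 0.0012 -0.002 1;0.011 0.002 0.32 0 0.0012 -0.002 1;0.011 0.002 0.365 0 0.0012 -0.002 1;0.011 0.002 0.383 0 0.0012 -0.002 1;0.011 0.002 0.388 0 0.0012 -0.002 1;0.011 0.002 0.388 0 0.0012 -0.002 1;0.011 0.002 0.388 0 0.0012 -0.002 1"
}}

```text
clock: 26.35
eef_pos: [547.9, -92.5, 85.4]
tool_rot: [3.14, -0.0, 1.467]
force: [-0.2, -0.7, -0.6]
width: -0.0
gripper_force: 0.0
```

{"fn": "move_arm", "kwargs": {
  "rows": "0 0 0.002 0 0 0 1;0 0 0.004 0 0 0 1;0 0 0.004 0 0 0 1"
}}

```text
clock: 26.6
eef_pos: [547.6, -91.6, 83.8]
tool_rot: [3.141, -0.0, 1.469]
force: [0.6, 0.2, -0.2]
width: 0.1
gripper_force: 0.0
```

{"fn": "move_arm", "kwargs": {
  "rows": "0 0 0.002 0 0 0 1;0 0 0.004 0 0 0 1;0 0 0.0055 0 0 0 1;0 0 0.0055 0 0 0 1"
}}

```text
clock: 26.93
eef_pos: [547.1, -91.5, 81.4]
tool_rot: [-3.141, -0.0, 1.469]
force: [0.2, 0.2, 0.7]
width: 0.2
gripper_force: 0.0
```

{"fn": "move_arm", "kwargs": {
  "rows": "0 0 0.002 0 0 0 1;0 0 0.004 0 0 0 1;0 0 0.004 0 0 0 1"
}}

```text
clock: 27.18
eef_pos: [547.1, -91.5, 80.2]
tool_rot: [-3.141, -0.0, 1.469]
force: [0.8, -0.8, -0.0]
width: 0.1
gripper_force: 0.0
```

{"fn": "move_arm", "kwargs": {
  "rows": "0 0 0.002 0 0 0 1;0 0 0.004 0 0 0 1;0 0 0.004 0 0 0 1"
}}

```text
clock: 27.43
eef_pos: [547.1, -91.6, 79.0]
tool_rot: [-3.141, -0.0, 1.469]
force: [-0.0, 0.0, -0.1]
width: 0.1
gripper_force: 0.0
```

{"fn": "move_arm", "kwargs": {
  "rows": "0 0 0.002 0 0 0 1;0 0 0.004 0 0 0 1;0 0 0.004 0 0 0 1"
}}

```text
clock: 27.68
eef_pos: [547.1, -91.6, 77.8]
tool_rot: [-3.141, -0.0, 1.469]
force: [-0.5, 0.4, 0.5]
width: -0.5
gripper_force: 0.0
```

{"fn": "move_arm", "kwargs": {
  "rows": "0 0 0.002 0 0 0 1;0 0 0.004 0 0 0 1;0 0 0.004 0 0 0 1"
}}

```text
clock: 27.93
eef_pos: [547.1, -91.6, 76.6]
tool_rot: [-3.141, -0.0, 1.469]
force: [0.2, -0.3, 0.6]
width: 0.0
gripper_force: 0.0
```

{"fn": "move_arm", "kwargs": {
  "rows": "0 0 0.002 0 0 0 1;0 0 0.004 0 0 0 1;0 0 0.004 0 0 0 1"
}}

```text
clock: 28.18
eef_pos: [547.1, -91.6, 75.4]
tool_rot: [-3.141, -0.0, 1.469]
force: [-0.4, -0.5, 0.2]
width: 0.2
gripper_force: 0.0
```

```bash
python3 - <<'E'
import cell
from h import *
print({k:getattr(cell,k) for k in dir(cell) if not k.startswith('__') and not callable(getattr(cell,k)) and 'tip' in k.lower()})
d=snap('wrist'); s=d['state']; print(s['force'],s['eef_pos'])
f=np.array([np.cos(PY),np.sin(PY),0]); l=np.array([-f[1],f[0],0]); C=np.array([546.5,-92.3,33.]); i=d['img'].astype(int)
P=[C+[0,0,h]+a*26*f+b*15*l for h,a,b in((34,1,1),(34,1,-1),(34,-1,1),(34,-1,-1))]; k=proj(d,P); print(k.round(1).tolist())
m=(i[...,0]>1.5*i[...,1])&(i[...,0]-i[...,2]>40); m[:,:200]=0;m[:,360:]=0
ys,xs=np.nonzero(m); print(xs.min(),xs.max(),ys.min(),ys.max())
y0=int(k[0,1]); print([(r,i[r,278].tolist()) for r in range(y0-16,y0+70,4)])
for r in range(y0-4,y0+60,10): c=np.nonzero(m[r])[0]; print(r,c.min() if len(c) else 0,c.max() if len(c) else 0)
E
```

```text
{'tips_ahead': 14.0}
[-0.43953296 -0.51645172  0.21600034] [547.1004187  -91.62507193  75.4303118 ]
[[249.4, 210.5], [304.4, 210.5], [251.8, 293.8], [302.2, 293.8]]
250 304 196 262
[(194, [75, 57, 42]), (198, [83, 39, 14]), (202, [89, 47, 26]), (206, [86, 40, 11]), (210, [96, 47, 18]), (214, [119, 57, 25]), (218, [123, 61, 27]), (222, [125, 65, 37]), (226, [107, 105, 100]), (230, [109, 106, 102]), (234, [114, 110, 106]), (238, [114, 111, 108]), (242, [109, 105, 101]), (246, [91, 90, 86]), (250, [87, 86, 82]), (254, [0, 0, 0]), (258, [16, 5, 9]), (262, [0, 7, 0]), (266, [14, 5, 12]), (270, [10, 9, 8]), (274, [12, 6, 11]), (278, [14, 11, 14])]
206 252 302
216 250 304
226 250 303
236 251 303
246 251 303
256 251 303
266 0 0
```

```bash
python3 - <<'E'
from h import *
d=snap('wrist'); s=d['state']; p,r=pose(); i=d['img'].astype(int)
for a in (0,5,8,10,14): print(a,[proj(d,[p+r.apply([x,0,a])]).round(1).tolist()[0] for x in(11,0)])
f=np.array([np.cos(PY),np.sin(PY),0]); C=np.array([546.5,-92.3,33.])
print('end face z45,z67',proj(d,[C+26*f+[0,0,12],C+26*f+[0,0,34],C+29*f+[0,0,12]]).round(1).tolist())
print([(q,i[q,278].tolist()) for q in range(186,260,2)])
print([int(x) for x in i[258,240:320].max(1)],[int(x) for x in i[252,240:320].max(1)])
E
```

```text
0 [[277.9, 240.8], [277.9, 259.5]]
5 [[277.9, 237.2], [277.9, 255.5]]
8 [[277.9, 235.2], [277.9, 253.2]]
10 [[277.9, 233.9], [277.9, 251.7]]
14 [[277.9, 231.3], [277.9, 248.8]]
end face z45,z67 [[277.0, 199.9], [276.9, 210.6], [277.0, 195.2]]
[(186, [143, 118, 89]), (188, [138, 112, 83]), (190, [139, 114, 87]), (192, [130, 105, 74]), (194, [74, 56, 45]), (196, [66, 35, 23]), (198, [87, 45, 19]), (200, [89, 50, 29]), (202, [84, 45, 20]), (204, [86, 42, 23]), (206, [84, 40, 11]), (208, [85, 37, 15]), (210, [99, 52, 28]), (212, [118, 60, 28]), (214, [124, 61, 30]), (216, [120, 60, 26]), (218, [123, 64, 33]), (220, [125, 63, 33]), (222, [124, 67, 33]), (224, [116, 78, 62]), (226, [108, 106, 100]), (228, [111, 107, 103]), (230, [115, 111, 105]), (232, [110, 108, 103]), (234, [114, 110, 103]), (236, [111, 108, 103]), (238, [113, 108, 103]), (240, [112, 108, 103]), (242, [108, 106, 100]), (244, [94, 89, 87]), (246, [96, 93, 91]), (248, [95, 92, 89]), (250, [85, 85, 80]), (252, [34, 30, 29]), (254, [0, 0, 0]), (256, [13, 13, 13]), (258, [9, 7, 1])]
[89, 87, 89, 87, 88, 88, 84, 86, 86, 83, 75, 77, 90, 96, 103, 102, 104, 106, 99, 103, 100, 99, 98, 91, 83, 68, 60, 57, 60, 57, 58, 59, 58, 62, 54, 43, 25, 16, 9, 16, 4, 23, 37, 53, 53, 59, 61, 58, 55, 63, 56, 57, 71, 90, 101, 102, 101, 103, 95, 101, 99, 99, 87, 68, 63, 82, 95, 105, 116, 114, 116, 113, 113, 111, 112, 109, 109, 112, 115, 114] [89, 90, 90, 91, 91, 87, 87, 84, 85, 81, 74, 84, 106, 112, 109, 107, 106, 110, 109, 103, 100, 101, 93, 91, 91, 80, 71, 66, 69, 69, 64, 67, 70, 65, 65, 62, 49, 33, 34, 46, 39, 45, 50, 61, 62, 67, 63, 63, 64, 63, 59, 71, 79, 98, 100, 104, 100, 102, 101, 103, 103, 98, 84, 64, 59, 74, 95, 102, 109, 114, 114, 113, 112, 113, 112, 105, 96, 87, 88, 96]
```

{"fn": "move_arm", "kwargs": {
  "rows": "0 0 0.002 0 0 0 1;0 0 0.004 0 0 0 1;0 0 0.006 0 0 0 1;0 0 0.006 0 0 0 1"
}}

```text
clock: 28.62
eef_pos: [547.1, -91.6, 73.6]
tool_rot: [-3.141, -0.0, 1.469]
force: [0.6, 0.4, -0.3]
width: 0.0
gripper_force: 0.0
```

{"fn": "move_arm", "kwargs": {
  "rows": "0 0 0.002 0 0 0 1;0 0 0.004 0 0 0 1;0 0 0.006 0 0 0 1;0 0 0.006 0 0 0 1"
}}

```text
clock: 28.95
eef_pos: [547.1, -91.6, 71.8]
tool_rot: [-3.141, -0.0, 1.469]
force: [-0.1, 0.6, -0.4]
width: 0.4
gripper_force: 0.0
```

```bash
python3 - <<'E'
from h import *
d=snap('wrist'); s=d['state']; p,r=pose(); i=d['img'].astype(int); print(s['force'],s['torque'],p)
for a in (-10,-5,0,5,10,14): print(a,[proj(d,[p+r.apply([x,0,a])]).round(1).tolist()[0] for x in(11,0,-11)])
for c in (262,268,278,287): print(c,[(q,int(i[q,c].max())) for q in range(190,300,4)])
cv2.imwrite('pics/w9.png',cv2.cvtColor(d['img'],cv2.COLOR_RGB2BGR))
m=(i[...,0]>1.5*i[...,1])&(i[...,0]-i[...,2]>40); m[:,:200]=0;m[:,360:]=0
for q in range(190,300,8): c=np.nonzero(m[q])[0]; print(q,(c.min(),c.max(),len(c)) if len(c) else 0)
f=np.array([np.cos(PY),np.sin(PY),0]); l=np.array([-f[1],f[0],0]);C=np.array([546.5,-92.3,33.]); print(proj(d,[C+[0,0,34]+a*26*f+b*15*l for a,b in((1,1),(1,-1),(-1,1),(-1,-1))]).round(1).tolist())
E
```

```text
[-0.13079456  0.64155272 -0.4349755 ] [ 0.01720906 -0.01749338 -0.00654476] [547.13496645 -91.62365993  71.86957565]
-10 [[277.9, 248.6], [277.9, 268.3], [277.9, 287.2]]
-5 [[277.9, 244.6], [277.9, 263.8], [277.9, 282.2]]
0 [[277.9, 240.9], [277.9, 259.6], [278.0, 277.6]]
5 [[277.9, 237.3], [278.0, 255.6], [278.0, 273.2]]
10 [[277.9, 233.9], [278.0, 251.8], [278.0, 269.0]]
14 [[278.0, 231.4], [278.0, 248.9], [278.0, 265.8]]
262 [(190, 100), (194, 94), (198, 79), (202, 83), (206, 86), (210, 90), (214, 117), (218, 123), (222, 122), (226, 115), (230, 111), (234, 114), (238, 112), (242, 115), (246, 113), (250, 102), (254, 95), (258, 96), (262, 37), (266, 13), (270, 21), (274, 29), (278, 34), (282, 42), (286, 49), (290, 20), (294, 19), (298, 21)]
268 [(190, 134), (194, 104), (198, 75), (202, 84), (206, 90), (210, 87), (214, 116), (218, 123), (222, 124), (226, 115), (230, 114), (234, 109), (238, 111), (242, 112), (246, 106), (250, 92), (254, 60), (258, 60), (262, 59), (266, 57), (270, 60), (274, 58), (278, 61), (282, 60), (286, 62), (290, 46), (294, 15), (298, 21)]
278 [(190, 138), (194, 1
[... 360 characters left out ...]
, 90), (214, 143), (218, 133), (222, 127), (226, 114), (230, 115), (234, 114), (238, 114), (242, 98), (246, 97), (250, 91), (254, 58), (258, 54), (262, 57), (266, 60), (270, 62), (274, 60), (278, 60), (282, 54), (286, 55), (290, 71), (294, 21), (298, 15)]
190 0
198 (np.int64(256), np.int64(299), 44)
206 (np.int64(252), np.int64(301), 50)
214 (np.int64(250), np.int64(304), 55)
222 (np.int64(250), np.int64(304), 55)
230 (np.int64(250), np.int64(304), 21)
238 (np.int64(250), np.int64(304), 21)
246 (np.int64(250), np.int64(303), 21)
254 (np.int64(251), np.int64(303), 20)
262 (np.int64(251), np.int64(254), 4)
270 0
278 0
286 0
294 0
[[248.8, 212.5], [305.0, 212.6], [251.3, 297.3], [302.6, 297.3]]
```

Touching isn't needed. When I lowered the cartridge it first made contact at TCP z 59.6, which is 26.6 above the 33 mm floor. It was also 26.6 above the deck at the grasp, so it's fully down. I'll retract and do a last check.

{"fn": "move_arm", "kwargs": {
  "rows": "0 0 -0.03 0 0 0 1;0 0 -0.1 0 0 0 1;0 0 -0.2 0 0 0 1;0 0 -0.32 0 0 0 1;0 0 -0.45 0 0 0 1;0 -0.12 -0.55 0 0 0 1;0 -0.25 -0.6 0 0 0 1;0 -0.38 -0.6 0 0 0 1;0 -0.5 -0.6 0 0 0 1;0 -0.5 -0.6 0 0 0 1;0 -0.5 -0.6 0 0 0 1"
}}

```text
clock: 29.92
eef_pos: [396.0, -76.5, 252.9]
tool_rot: [3.141, 0.001, 1.468]
force: [0.6, -0.5, 0.6]
width: 0.0
gripper_force: 0.0
```

```bash
python3 - <<'E'
from h import *
s=read_state(); print(s['eef_pos'],s['force'],s['qd'].round(3).max())
a=np.load('t2.npy',allow_pickle=True).item(); b=snap('top')
D=cv2.absdiff(a['img'],b['img']).max(2)
for n,(x0,y0,x1,y1) in dict(tin=(232,136,256,160),box=(261,140,282,162),vial=(295,144,312,160),lid=(346,112,388,152),bottle=(402,132,440,164),jug=(345,150,425,228),stand=(50,120,180,215),cart=(268,172,304,200)).items(): print(n,int((D[y0:y1,x0:x1]>40).sum()))
# jug rim centre at z=114 and mat
v=b['img'].max(2); print('jug top centre',onz(b,[[389.6,184.8]],114).round(1))
w=np.load('scene3.npy',allow_pickle=True).item(); c=snap('scene'); E=cv2.absdiff(w['img'],c['img']).max(2); k=proj(c,[[546,-92,60]])[0].astype(int); print('scene cart change',int((E[k[1]-15:k[1]+15,k[0]-20:k[0]+20]>40).sum()))
E
```

```text
[396.04327916 -76.45256968 252.87714945] [ 0.60448028 -0.47031799  0.59015302] 0.048
tin 0
box 0
vial 0
lid 0
bottle 0
jug 0
stand 158
cart 469
jug top centre [[ 547.7 -328.5  114. ]]
scene cart change 482
```

```bash
python3 - <<'E'
from h import *
w=np.load('scene3.npy',allow_pickle=True).item(); c=snap('scene')
for d in (w,c):
    i=d['img'][243:285,254:304].astype(int); m=((i[...,0]>1.6*i[...,1])&(i[...,0]-i[...,2]>40)).astype(np.uint8); ys,xs=np.nonzero(m); h=cv2.convexHull(np.c_[xs,ys].astype(np.int32)); print(len(xs),(cv2.approxPolyDP(h,1.5,True)[:,0]+[254,243]).tolist())
E=cv2.absdiff(w['img'],c['img']).max(2)[243:285,254:304]; print((E>40).mean(), w['img'][279,262],c['img'][279,262],w['img'][270,276],c['img'][270,276])
E
```

```text
201 [[289, 268], [270, 274], [266, 269], [266, 262], [288, 261]]
213 [[289, 268], [270, 274], [266, 269], [266, 262], [272, 258], [285, 255], [289, 261]]
0.27476190476190476 [254 242 173] [254 242 172] [157  65   7] [159  66  13]
```

The outline of the cartridge hasn't moved; the difference is only the arm's shadow. The jug, stand and bystanders are in place, so I'll hand the job in.

```bash
python3 -c "
from cell import *
print(finish_job())"
```

```text
the job is handed in; nothing more can be done
None
```

The job is handed in with no verdict shown: the jug stands upright near the centre of the right mat, the cartridge looks fully down and level in the oblong pocket, and the tin, box, vial, lid and bottle show no change in the top view.

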